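Change over the gearbox fixture: swap shaft stub and torque adapter and fit a good shim

ROBOT

A 6-joint arm with a two-finger parallel gripper is mounted at the origin on the work surface. World frame = base frame: x ahead of the robot, y to its left, z up, the work surface at z = 0. Lengths are in m, angles in rad, forces in N, time in s.
With the tool pointing down it reaches from about 0.35 to 0.875 m from the base axis. Payload 15.5 kg.
Tool frame: the origin (TCP) lies at the centre of the arm's flange, where the gripper is bolted on; the fingertips stand 173 mm ahead of it and the grasp point (between the pads) lies 155 mm ahead of it; x points along the fingers, y is the direction in which the jaws open and shut, and the axes are right-handed (so a half turn about x gives the same grasp; the last joint's range is limited). The gripper opens to 85 mm and grips with 20 to 120 N. Pads are 22 mm wide; open, the fingers measure 114 mm over their backs; the gripper's body (76 mm by 85 mm) begins 54 mm behind the grasp point. The pads swing forward as they close: fully open they stand 13 mm farther back than shut.
Start: joints at [-1.371, 0.494, 1.345, -0, 1.302, -0.096], TCP at [0.182, -0.598, 0.405] pointing down, gripper open.
Joint ranges: [-2.91, 2.91], [-0.82, 2.16], [0.22, 2.67], [-1.22, 4.37], [0.12, 2.79], [-3.08, 3.08]. Speed limits (rad/s): [1.89, 1.89, 2.57, 3.01, 3.01, 3.01].

INTERFACE

Orientations are given as [roll, pitch, yaw] about the fixed x, y, z axes, in that order (R = Rz(yaw) Ry(pitch) Rx(roll)).
In Python, from bench import env gives the robot as it stands. The module is installed in compiled form; this text tells all that it offers.
- The arm moves only by the tool carry_out, never from a script. Its argument "deltas" is one flat list of numbers, 5 for each row, row after row: the opening, from -1 (shut) to 1 (fully open), then the shift along the tool's x, y, z in units of 0.1 m (1.0 is 0.1 m), then the turn about the tool's x in units of pi rad (1.0 is pi rad). In form: [jaw, tx, ty, tz, yaw, jaw, tx, ty, tz, yaw, ...]. A call has 1 to 20 rows; each row is the pose to reach, as a shift and turn from the pose commanded when the call began, along the tool's axes at that moment, turning the shorter way round; what a row does not reach only later rows make up. A row lasts 1/10 s, in which the tool goes at most 50 mm and 8.59 degrees, less where a joint would pass 70% of its speed; a pose out of reach is approached as far as the arm can. A call with a number of a shift or a turn outside -1 to 1 is refused whole. A call with a gripper value outside its range is refused whole. The fingers move at their own pace and stop on an object; the grip force is fixed at half the most. Time passes only in rows, so rows that repeat a pose let the fingers close. It gives the time, the measured TCP pose, the force and the opening at its end, in the units of the state.
- env.observe(): the state, without advancing time (a new reading comes with each control period).
- env.get_image(name): name is "scene" or "top"; returns a dict with "image" (384x512x3 uint8, blue, green, red), "vertical_fov" (degrees; the focal length in pixels is half the picture's height over the tangent of half this angle, whatever the lens; pixels are square), "cx", "cy" (the principal point, pixels), "eye" and "orientation" of the camera in the world. Camera axes: x right, y down, z forward; pixel columns grow to the right and rows downward; lengths in m; the calibration is good to about 2 mm. A picture is of the moment at which its call begins. There is no depth.
- env.finish_job(): hands the job in, once; it reports no verdict.
The state is a dict: "t": time; "joint_pos": joint angles; "qvel": joint speeds; "joint_torque": joint torques, N m; "tcp_pos": TCP position; "eef_rot": TCP orientation; "force": force on the tool from outside, world axes, zero at the start; "wrist_torque": the same for the moment, N m; "gripper_width": finger opening in m.
Only numpy, scipy, OpenCV 4.12 (cv2) and the standard library are available. Lean on these libraries where they do the work, as an engineer would, in place of code of your own. Each camera call takes 0.05 s, during which the arm holds its last target.

TASK

Change over the gearbox fixture: first take the red-marked shim ring off the rusty spline shaft stub and lay it over the red scrap post, then swap the stub and the chrome torque adapter between their cups by parking the adapter upright on the black rubber mat, standing the stub in the green cup and then standing the adapter in the blue cup. Last of all, slip the clean brass ring over the stub's splined end so that it lies flat on the shoulder. Leave the red grease tin and the gear wheel where they are.

Things in the scene. Friction and masses are not known exactly. Their poses are not given: they have to be found in the camera images.
- stub_mid (a point): Rusty brown spline shaft stub, loose, upright, 0.5 kg, 68 mm tall: a round collar of 50 mm diameter and 30 mm height, on it a coaxial splined end of 18 mm diameter up to 68 mm (tip bevelled over the last 5 mm). The point is on its axis half-way up, 34 mm above its underside; z axis up along the shaft. Rings lie on the flat shoulder 30 mm above its underside. Starts in the blue cup with the red-marked ring on its shoulder.
- adapter_mid (a point): Chrome steel torque adapter, loose, upright, 0.45 kg, 74 mm tall: a foot of 48 mm diameter and 28 mm height with two small bayonet lugs low down (56 mm across the lugs), a round neck of 30 mm diameter from 28 to 60 mm height, a 16 mm square drive on top. The point is on its axis half-way up, 37 mm above its underside; z axis up. Starts in the green cup.
- ring_red_mid (a point): Brass shim ring with four red paint marks (scrap), loose, 0.14 kg: 56 mm outside diameter, 36 mm bore, 12 mm thick. The point is its centre, 6 mm above its underside; z is its axis. Starts around the stub's splined end, lying on the stub's shoulder.
- ring_new_mid (a point): Clean brass shim ring without marks, loose, 0.14 kg: 56 mm outside diameter, 36 mm bore, 12 mm thick. The point is its centre, 6 mm above its underside; z is its axis. Starts flat on the bench.
- cup_green: Green enamelled shallow round cup fixed to the bench, 84 mm outside, 76 mm inside diameter, rim 12 mm above the bench, inner floor 4 mm above the bench. Origin: centre of its underside on the bench top.
- cup_blue: Blue enamelled shallow round cup fixed to the bench, same sizes as the green one (76 mm inside, rim 12 mm, floor 4 mm above the bench). Origin: centre of its underside on the bench top.
- mat: Black rubber mat fixed on the bench, 110 x 110 mm, 2 mm thick, the free spot. Origin: centre of its underside; x and y along its edges.
- post: Red scrap post fixed to the bench: a red disc of 90 mm diameter and 6 mm thickness with a central upright red pin of 18 mm diameter whose bevelled tip is 42 mm above the bench. Origin: centre of its underside. A ring over the pin lies on the disc, 6 mm above the bench.
- tin_mid (a point): Red grease tin shaped like an oil can, loose bystander: round, 68 mm diameter, cone and thin spout up to 125 mm height. The point is on its axis 30 mm above the bench. Leave it where it is.
- gear_mid (a point): Dark iron gear wheel lying flat, loose bystander: 79 mm diameter, 30 mm tall with its hub. The point is on its axis 11 mm above the bench. Leave it where it is.
Things that resemble listed ones, but are neither listed nor needed, are in the scene too. Leave any purple look-alike of the part that bears adapter_mid alone.

How it is judged:
By the outcome, as a careful person would: the job done as asked, in the order asked, and still so for the second after the job is handed in, with the robot touching nothing.
It also fails if it takes over 102 s, if anything falls off the work surface, if the arm or the gripper's body presses on something with over 40 N, if the wrist force passes 120 N, or if a joint passes its speed limit or range.

## Working session

There is one attempt and no reset: what is moved stays moved. The work goes in short steps, Python scripts to look and compute and a tool call to move; the robot and the scene stay as the last step left them, time stands still between calls to the robot, and variables do not carry over. Pictures are saved under pics/ and viewed, and the job is handed in when it is done.

Besides the shell and the picture viewer there is one more tool, called after "Call:" by a JSON object that holds its "op" and its "data", one argument or row to a line. carry_out: Moves the arm, as the interface text tells. Its arguments: {"type":"object","properties":{"deltas":{"type":"array","items":{"type":"number"}}},"required":["deltas"]}

```bash
mkdir -p pics; cat > h.py <<'E'
import numpy as np, cv2
from bench import env
def grab(n):
    d=env.get_image(n); return d
def save(d,p): cv2.imwrite(p,d["image"])
E
python3 - <<'E'
from h import *
print(env.observe())
for n in ["scene","top"]:
    d=grab(n); save(d,f"pics/{n}0.png"); print(n,{k:v for k,v in d.items() if k!="image"})
    np.save(f"pics/{n}0.npy",d,allow_pickle=True)
E
```

```text
{'t': 0.0, 'joint_pos': array([-1.37049164e+00,  4.94228192e-01,  1.34612375e+00, -7.61421139e-07,
        1.30250140e+00, -9.54860619e-02]), 'qvel': array([-0.00254721,  0.00105118, -0.00239303, -0.00035495, -0.00067992,
       -0.00014684]), 'joint_torque': array([-1.45836122e-03, -8.82158732e+01, -3.83868027e+01, -8.49251182e-05,
        1.01367105e-02, -7.35604635e-05]), 'tcp_pos': array([ 0.18216854, -0.59771633,  0.40407463]), 'eef_rot': array([-1.66570023,  1.56953564,  1.77168338]), 'force': array([-0.34809624,  1.08512352,  0.08450414]), 'wrist_torque': array([ 0.00213829, -0.04732572, -0.02991388]), 'gripper_width': 0.08544915890312611}
scene {'vertical_fov': 45.23362526097726, 'cx': 257.7993741493953, 'cy': 190.11069558533364, 'eye': array([1.32058627, 0.52981381, 0.71554373]), 'orientation': array([-2.1648936 ,  0.01077701,  2.15074776])}
top {'vertical_fov': 47.01239792777143, 'cx': 254.7185952922897, 'cy': 185.52200324657335, 'eye': array([0.38315802, 0.01746016, 1.02240366]), 'orientation': array([-2.99102874e+00, -3.95395402e-05, -1.55131969e+00])}
```

View pics/scene0.png

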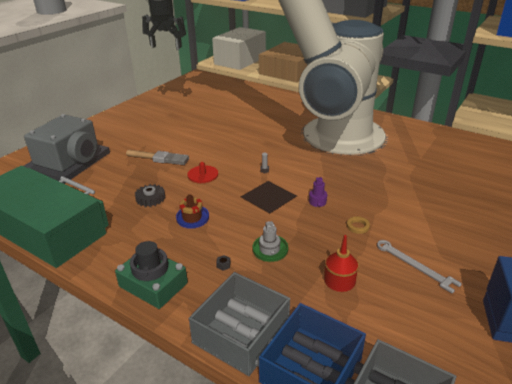

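View pics/top0.png

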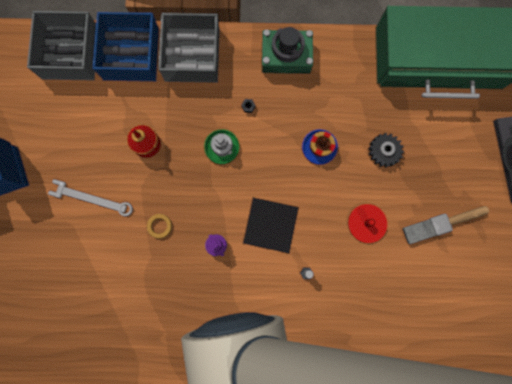

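```bash
cat >> h.py <<'E'
from scipy.spatial.transform import Rotation as Ro
def load(n,i=0): return np.load(f"pics/{n}{i}.npy",allow_pickle=True).item()
def cam(d):
    H=d["image"].shape[0]; f=H/2/np.tan(np.radians(d["vertical_fov"])/2)
    R=Ro.from_euler("xyz",d["orientation"]).as_matrix()
    return f,R,np.array(d["eye"])
def ray(d,u,v):
    f,R,e=cam(d); r=R@np.array([(u-d["cx"])/f,(v-d["cy"])/f,1.0]); return e,r/np.linalg.norm(r)
def onz(d,u,v,z):
    e,r=ray(d,u,v); return e+r*(z-e[2])/r[2]
def proj(d,p):
    f,R,e=cam(d); q=R.T@(np.array(p)-e); return np.array([d["cx"]+f*q[0]/q[2],d["cy"]+f*q[1]/q[2]])
def tri(d1,u1,d2,u2):
    e1,r1=ray(d1,*u1); e2,r2=ray(d2,*u2)
    A=np.stack([r1,-r2],1); s=np.linalg.lstsq(A,e2-e1,rcond=None)[0]
    a=e1+s[0]*r1; b=e2+s[1]*r2
    return (a+b)/2, np.linalg.norm(a-b)
def crop(d,x0,y0,x1,y1,k,p):
    im=cv2.resize(d["image"][y0:y1,x0:x1],None,fx=k,fy=k,interpolation=cv2.INTER_CUBIC); cv2.imwrite(p,im)
E
python3 - <<'E'
from h import *
T=load("top");S=load("scene")
print(cam(T)[1],cam(S)[1])
s=env.observe(); print(Ro.from_euler("xyz",s["eef_rot"]).as_matrix().round(3))
crop(T,190,90,420,290,3.4,"pics/ct0.png")
crop(S,120,130,400,300,2.8,"pics/cs0.png")
E
```

```text
[[ 1.94754036e-02 -9.88499017e-01  1.49968001e-01]
 [-9.99810336e-01 -1.92610012e-02  2.88214178e-03]
 [ 3.95395402e-05 -1.49995689e-01 -9.88686650e-01]] [[-0.54795149  0.47312763 -0.68985463]
 [ 0.83644069  0.2992696  -0.45913471]
 [-0.0107768  -0.82860603 -0.55972843]]
[[-0.     0.292 -0.957]
 [ 0.001 -0.957 -0.292]
 [-1.    -0.001 -0.   ]]
```

View pics/ct0.png

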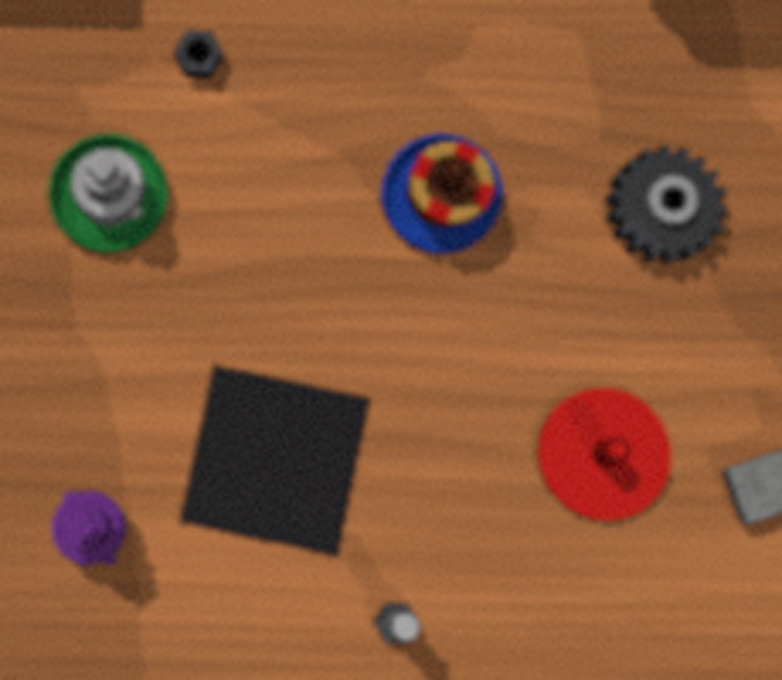

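View pics/cs0.png

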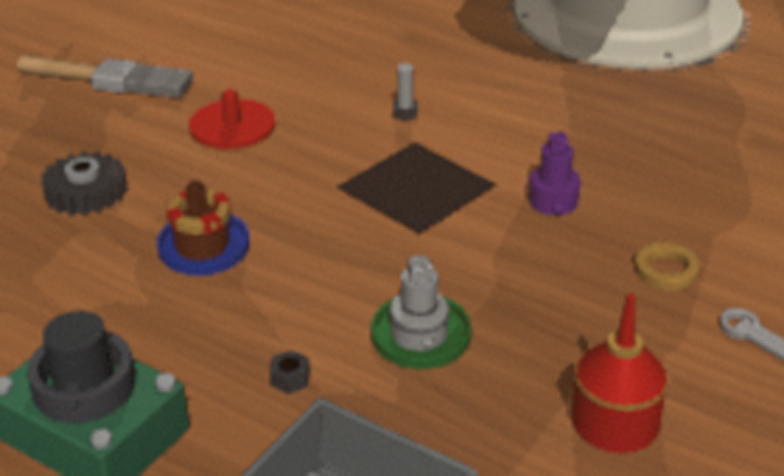

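```bash
cat >> h.py <<'E'
def mask(d,name,roi):
    im=d["image"]; hsv=cv2.cvtColor(im,cv2.COLOR_BGR2HSV); h,s,v=cv2.split(hsv); h=h.astype(int)
    m={"green":(h>45)&(h<85)&(s>110)&(v>30),"blue":(h>100)&(h<128)&(s>120),"red":((h<6)|(h>174))&(s>190)&(v>90),
       "black":(v<75)&(s<110),"brass":(h>17)&(h<32)&(s>80)&(v>90),"ringred":((((h<5)|(h>174))&(s>180)&(v>110))|((h>17)&(h<32)&(v>110))),
       "grey":(s<60)&(v>75),"purple":(h>130)&(h<160)&(s>100)}[name]
    o=np.zeros(m.shape,np.uint8); x0,y0,x1,y1=roi; o[y0:y1,x0:x1]=m[y0:y1,x0:x1]*255
    return o
def big(m,hull=True):
    c=max(cv2.findContours(m,cv2.RETR_EXTERNAL,cv2.CHAIN_APPROX_NONE)[0],key=cv2.contourArea)
    return cv2.convexHull(c) if hull else c
def ell(d,name,roi,z):
    "outline cast on plane z, circle fit there"
    c=big(mask(d,name,roi)).reshape(-1,2)
    P=np.array([onz(d,u,v,z)[:2] for u,v in c])
    A=np.c_[2*P,np.ones(len(P))]; x=np.linalg.lstsq(A,(P**2).sum(1),rcond=None)[0]
    return x[:2],np.sqrt(x[2]+x[:2]@x[:2]),np.abs(np.hypot(*(P-x[:2]).T)-np.sqrt(x[2]+x[:2]@x[:2])).max()
def pr(n,r): print(n,(r[0]*1000).round(1),"r",round(r[1]*1000,1),"res",round(r[2]*1000,1))
E
python3 - <<'E'
from h import *
T=load("top");S=load("scene")
pr("gT",ell(T,"green",(195,120,250,175),.012)); pr("gS",ell(S,"green",(240,230,300,275),.012))
pr("bT",ell(T,"blue",(295,120,345,175),.012)); pr("bS",ell(S,"blue",(165,195,220,235),.012))
pr("postT",ell(T,"red",(340,200,395,250),.006)); pr("postS",ell(S,"red",(180,163,225,190),.006))
pr("newT",ell(T,"brass",(140,205,180,245),.010)); pr("newS",ell(S,"brass",(335,205,380,240),.010))
pr("redT",ell(T,"ringred",(300,120,345,165),.046)); pr("redS",ell(S,"ringred",(170,190,215,220),.046))
pr("gearT",ell(T,"black",(360,125,410,175),.015))
m=big(mask(T,"black",(235,190,305,260)));print(cv2.minAreaRect(m)); c=cv2.boxPoints(cv2.minAreaRect(m)); P=np.array([onz(T,*q,.002) for q in c]);print(P.mean(0),P)
m=big(mask(S,"black",(235,175,305,215)));M=cv2.moments(m);print(onz(S,M["m10"]/M["m00"],M["m01"]/M["m00"],.002))
for n,d,b in [("t",T,(205,120,240,165)),("s",S,(250,215,285,260))]:
    print(n,cv2.boundingRect(big(mask(d,"grey",b))))
crop(T,195,115,345,175,5.2,"pics/ct1.png")
crop(S,165,185,305,265,5.6,"pics/cs1.png")
E
```

```text
gT [627.9 100.4] r 40.2 res 0.9
gS [635.6 105.7] r 42.2 res 2.6
bT [ 631.8 -129.3] r 39.9 res 0.9
bS [ 640.6 -122.2] r 41.8 res 2.5
postT [ 455.2 -240.2] r 44.5 res 0.8
postS [ 456.5 -239.2] r 48.0 res 8.7
newT [439.2 237.6] r 26.1 res 1.2
newS [445.1 241. ] r 28.0 res 3.9
redT [ 611.7 -122.7] r 6.2 res 0.5
redS [ 659.7 -117.3] r 9.2 res 2.6
gearT [ 626.2 -283.7] r 38.9 res 1.5
((270.42840576171875, 225.09019470214844), (45.99184036254883, 46.249351501464844), 11.888657569885254)
[ 0.44676422 -0.01758799  0.002     ] [[ 0.4042007   0.04433105  0.002     ]
 [ 0.50911598  0.02459806  0.002     ]
 [ 0.48900812 -0.08027293  0.002     ]
 [ 0.3847321  -0.05900811  0.002     ]]
[ 0.45190825 -0.0143028   0.002     ]
t (211, 133, 21, 22)
s (259, 222, 22, 34)
```

View pics/ct1.png

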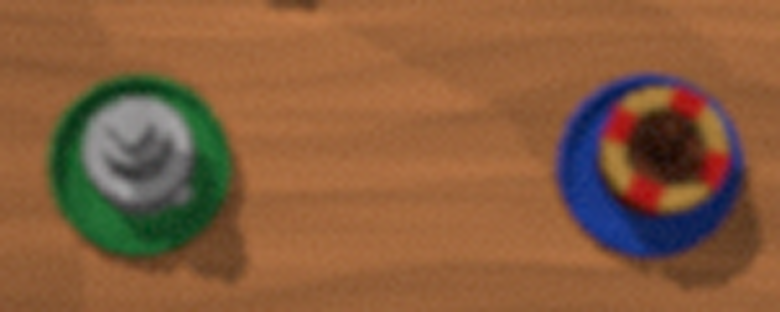

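View pics/cs1.png

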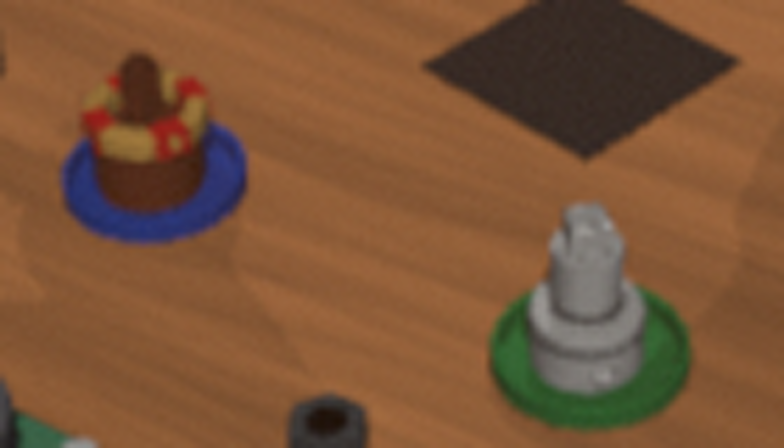

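```bash
cat >> h.py <<'E'
def ctr(d,name,roi):
    c=big(mask(d,name,roi)); 
    (u,v),ax,an=cv2.fitEllipse(c); return np.array([u,v])
E
python3 - <<'E'
from h import *
T=load("top");S=load("scene")
for n,c,a,b in [("green","green",(195,120,250,175),(240,230,300,275)),("blue","blue",(295,120,345,175),(165,195,220,235)),("post","red",(340,200,395,250),(180,168,225,190)),("new","brass",(140,205,180,245),(335,205,380,240))]:
    p,q=ctr(T,c,a),ctr(S,c,b); x,e=tri(T,p,S,q); print(n,p.round(1),q.round(1),(x*1000).round(1),"gap",round(e*1000,1))
m=big(mask(T,"black",(235,190,305,260)));a=cv2.boxPoints(cv2.minAreaRect(m))
m=big(mask(S,"black",(235,175,305,215)),0);b=cv2.approxPolyDP(m,5,True).reshape(-1,2)
print(b)
for p in a:
    best=min(b,key=lambda q:tri(T,p,S,q)[1]+np.linalg.norm(tri(T,p,S,q)[0]-onz(T,*p,0)))
    x,e=tri(T,p,S,best);print("mat",p,best,(x*1000).round(1),round(e*1000,1))
crop(T,120,120,180,170,10,"pics/a.png");crop(S,120,165,300,245,4.4,"pics/b.png")
# bench long-edge straightness / base flange projection
print("base centre in S",proj(S,[0,0,0]),proj(T,[0.2,0,0]))
s=env.observe(); R=Ro.from_euler("xyz",s["eef_rot"]).as_matrix(); 
for y in (-.05,.05): print(proj(S,s["tcp_pos"]+R@[.160,y,0]))
crop(S,130,0,200,60,8,"pics/c.png")
E
```

```text
green [221.4 146.4] [270.  247.6] [629.2 101.2   4.7] gap 0.6
blue [319.4 146.6] [192.2 216.3] [ 633.3 -130.2    4.4] gap 0.9
post [367.4 223.1] [202.6 173.8] [ 454.9 -240.9    0.9] gap 1.4
new [158.9 225.9] [358.  224.4] [439.2 239.1   4.9] gap 0.6
[[242 196]
 [269 212]
 [294 195]
 [267 182]]
mat [243.16183 242.98145] [294 195] [405.5  42.1   0.7] 5.2
mat [252.68967 197.72415] [269 212] [509.4  24.3   1.4] 0.8
mat [297.69498 207.19894] [242 196] [488.  -78.6   1.4] 4.1
mat [288.16714 252.45624] [267 182] [385.1 -60.   -3.7] 1.4
base centre in S [343.21923091 133.65458065] [260.93595214 335.7978973 ]
[178.93065701  48.41959485]
[152.10388597  46.25814529]
```

View pics/c.png

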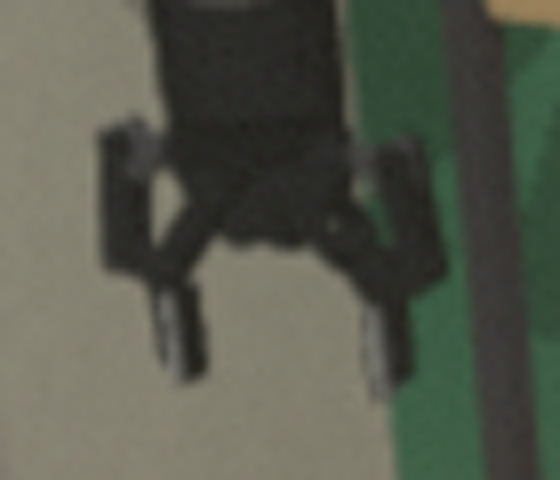

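```bash
python3 - <<'E'
from h import *
T=load("top");S=load("scene")
def cl(m,k=5): return cv2.morphologyEx(m,cv2.MORPH_CLOSE,np.ones((k,k)))
a=(305,125,342,162); b=(170,190,212,222)
def ringm(d,r):
    return cl(mask(d,"ringred",r))
for z in (.040,.046): pass
mt=big(ringm(T,a)); ms=big(ringm(S,b))
p=np.array(cv2.fitEllipse(mt)[0]);q=np.array(cv2.fitEllipse(ms)[0])
print(cv2.fitEllipse(mt),cv2.fitEllipse(ms))
x,e=tri(T,p,S,q);print("ringred tri",(x*1e3).round(1),e*1e3,"top@46",onz(T,*p,.046)*1e3)
# adapter: grey
mt=big(cl(mask(T,"grey",(205,125,245,165)),3));ms=big(cl(mask(S,"grey",(255,215,285,262)),3))
print(cv2.boundingRect(mt),cv2.boundingRect(ms),cv2.minEnclosingCircle(mt))
# stub tip in scene and adapter top
for u in [(140/5.6+165,58/5.6+185)]:
    x,e=tri(T,(667/5.2+195,145/5.2+115),S,u);print("stub tip tri",(x*1e3).round(1),e*1e3)
x,e=tri(T,(137/5.2+195,140/5.2+115),S,(587/5.6+165,215/5.6+185));print("adapter top tri",(x*1e3).round(1),e*1e3)
crop(T,195,115,250,175,10,"pics/a.png");crop(T,300,120,350,170,12,"pics/b.png")
E
```

```text
((322.377197265625, 143.40115356445312), (22.85813331604004, 22.931320190429688), 143.4915313720703) ((191.1677703857422, 205.0227813720703), (14.90699577331543, 21.693588256835938), 83.57575225830078)
ringred tri [ 632.1 -131.4   38.7] 2.4391249572267215 top@46 [ 630.94720429 -131.36926229   46.        ]
(211, 133, 21, 22) (259, 222, 22, 34) ((221.5, 144.5), 12.103818893432617)
stub tip tri [ 628.2 -131.8   65.2] 3.097572591608376
adapter top tri [623.5  96.6  70.3] 1.2163659775673457
```

View pics/a.png

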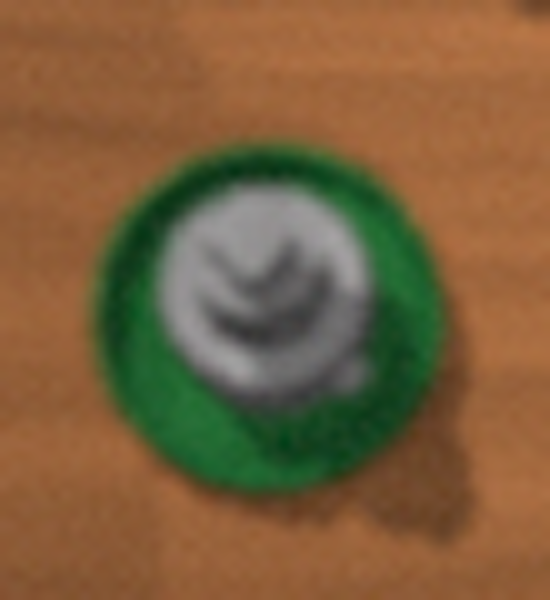

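View pics/b.png

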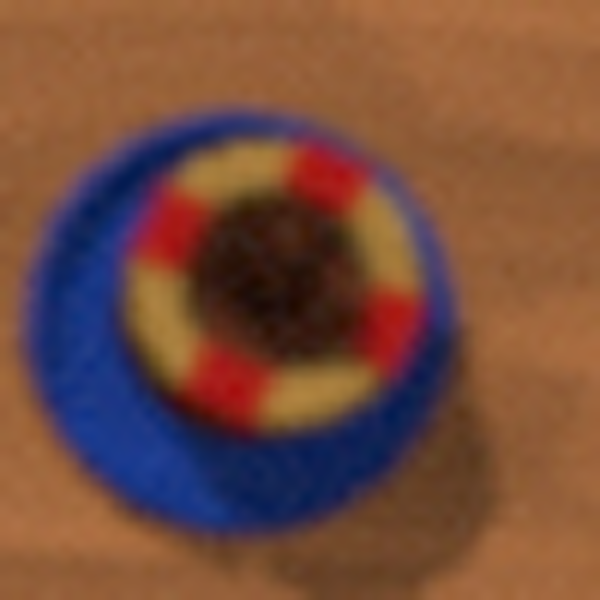

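Call:
{"op": "carry_out", "data": {
  "deltas": [1,0.06,-0.18,-0.32,0,1,0.12,-0.36,-0.64,0,1,0.17,-0.53,-0.94,0]
}}

```text
t: 0.4
tcp_pos: [0.2573, -0.5186, 0.3871]
eef_rot: [-1.677, 1.57, 1.76]
force: [0.8, -0.1, 0.0]
gripper_width: 0.0855
```

Call:
{"op": "carry_out", "data": {
  "deltas": [1,0.08,-0.25,-0.47,0,1,0.17,-0.53,-0.94,0,1,0.17,-0.53,-0.94,0]
}}

```text
t: 0.7
tcp_pos: [0.3333, -0.438, 0.3696]
eef_rot: [-1.628, 1.568, 1.812]
force: [-0.4, 0.5, -0.4]
gripper_width: 0.0854
```

Call:
{"op": "carry_out", "data": {
  "deltas": [1,0.08,-0.25,-0.47,0,1,0.17,-0.53,-0.94,0]
}}

```text
t: 0.9
tcp_pos: [0.4001, -0.3698, 0.355]
eef_rot: [1.928, 1.57, -0.92]
force: [0.2, 0.1, -0.5]
gripper_width: 0.0852
```

Call:
{"op": "carry_out", "data": {
  "deltas": [1,0.08,-0.25,-0.47,0,1,0.17,-0.53,-0.94,0]
}}

```text
t: 1.1
tcp_pos: [0.4688, -0.2978, 0.3394]
eef_rot: [1.816, 1.571, -1.03]
force: [1.1, -1.4, -0.4]
gripper_width: 0.0858
```

Call:
{"op": "carry_out", "data": {
  "deltas": [1,0.08,-0.25,-0.47,0,1,0.17,-0.53,-0.94,0]
}}

```text
t: 1.3
tcp_pos: [0.5372, -0.2263, 0.3238]
eef_rot: [1.699, 1.571, -1.147]
force: [1.1, -0.7, 0.2]
gripper_width: 0.0855
```

Call:
{"op": "carry_out", "data": {
  "deltas": [1,0.08,-0.25,-0.45,0,1,0.16,-0.5,-0.9,0,1,0.16,-0.5,-0.9,0]
}}

```text
t: 1.6
tcp_pos: [0.6102, -0.1498, 0.307]
eef_rot: [-2.03, 1.57, 1.412]
force: [0.2, -0.9, 0.2]
gripper_width: 0.0853
```

```bash
cat >> h.py <<'E'
def need(x,y,z,tag=""):
    s=env.observe(); R=Ro.from_euler("xyz",s["eef_rot"]).as_matrix()
    d=R.T@(np.array([x,y,z])-s["tcp_pos"]); print(tag,"t",round(s["t"],2),"tcp",s["tcp_pos"].round(4),"w",round(s["gripper_width"],4),"F",s["force"].round(1),"shift units",(d*10).round(3),"jaw dir",R[:,1].round(3)); return d
def snap(n,i):
    d=grab(n); np.save(f"pics/{n}{i}.npy",d,allow_pickle=True); save(d,f"pics/{n}{i}.png"); return d
E
python3 - <<'E'
from h import *
need(.631,-.1314,.21)
d=snap("scene",1); crop(d,130,110,270,250,5,"pics/c1.png")
E
```

```text
t 1.6 tcp [ 0.6102 -0.1498  0.307 ] w 0.0853 F [ 0.2 -0.9  0.2] shift units [ 0.97  -0.113 -0.252] jaw dir [ 0.295 -0.955 -0.001]
```

View pics/c1.png

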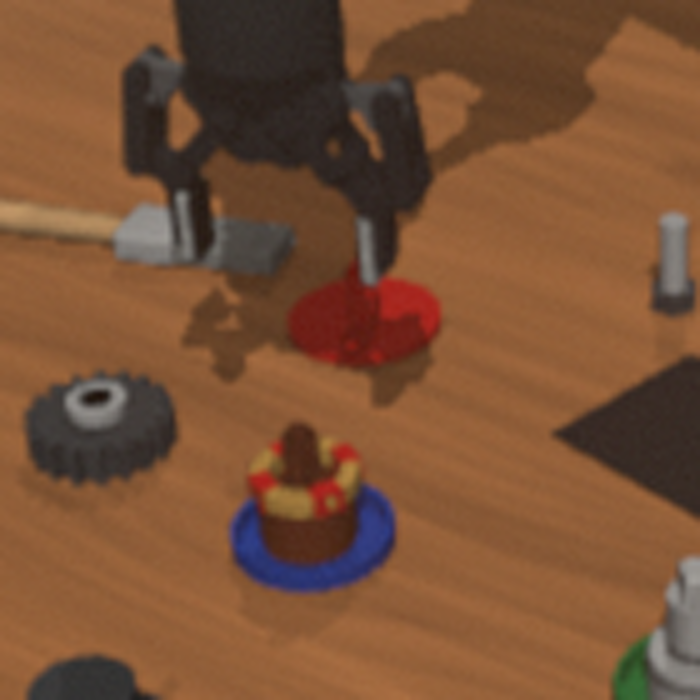

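```bash
python3 - <<'E'
from h import *
S=load("scene",1)
for L in (.158,.161,.165): print(L,proj(S,[.6102,-.1498,.307-L]))
R=np.array([.295,-.955])
for y in (.0425,.055): print([proj(S,[.6102+k*y*R[0],-.1498+k*y*R[1],.307-.161]).round(1) for k in(1,-1)])
E
```

```text
0.158 [186.52251935 161.26557819]
0.161 [186.6425913  162.33087093]
0.165 [186.80212873 163.74630613]
[array([170.6, 160. ]), array([202.9, 164.7])]
[array([166. , 159.4]), array([207.8, 165.4])]
```

Call:
{"op": "carry_out", "data": {
  "deltas": [1,0.3,-0.11,-0.25,0,1,0.6,-0.11,-0.25,0,1,0.75,-0.11,-0.25,0,1,0.75,-0.11,-0.25,0]
}}

```text
t: 2.05
tcp_pos: [0.627, -0.1365, 0.2313]
eef_rot: [-0.554, 1.567, 2.882]
force: [0.0, -0.3, 0.0]
gripper_width: 0.0852
```

```bash
python3 - <<'E'
from h import *
need(.631,-.1314,.206)
d=snap("scene",2); crop(d,130,130,270,250,5,"pics/c2.png")
for L in (.161,): print(L,proj(d,[.631,-.1314,.232-L]))
E
```

```text
t 2.05 tcp [ 0.627  -0.1365  0.2313] w 0.0852 F [ 0.  -0.3  0. ] shift units [ 0.253 -0.037 -0.054] jaw dir [ 0.291 -0.957 -0.002]
0.161 [189.78079995 194.12458095]
```

View pics/c2.png

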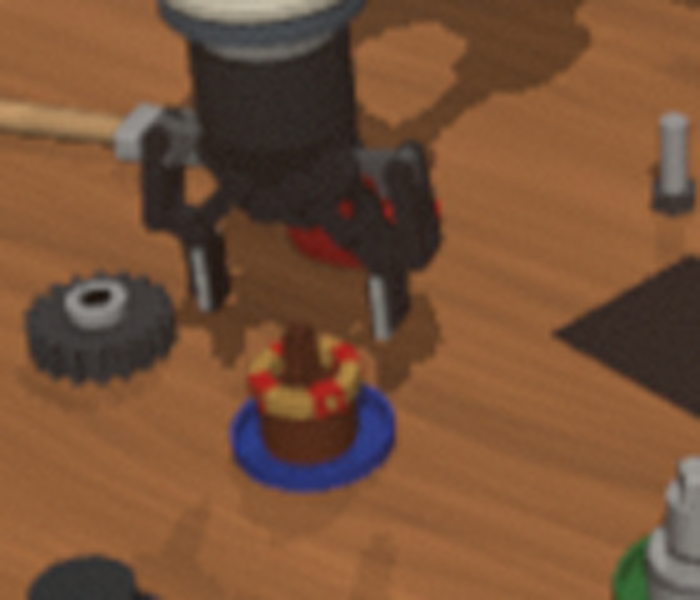

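Call:
{"op": "carry_out", "data": {
  "deltas": [1,0.14,-0.04,-0.05,0,1,0.28,-0.04,-0.05,0,1,0.28,-0.04,-0.05,0,1,0.28,-0.04,-0.05,0]
}}

```text
t: 2.5
tcp_pos: [0.6317, -0.1305, 0.205]
eef_rot: [-0.554, 1.57, 2.884]
force: [0.8, 0.3, 0.4]
gripper_width: 0.0854
```

```bash
python3 - <<'E'
from h import *
need(.631,-.1314,.203)
d=snap("scene",3); crop(d,130,130,270,250,5,"pics/c3.png")
E
```

```text
t 2.5 tcp [ 0.6317 -0.1305  0.205 ] w 0.0854 F [0.8 0.3 0.4] shift units [0.02  0.007 0.01 ] jaw dir [ 0.292 -0.957 -0.   ]
```

View pics/c3.png

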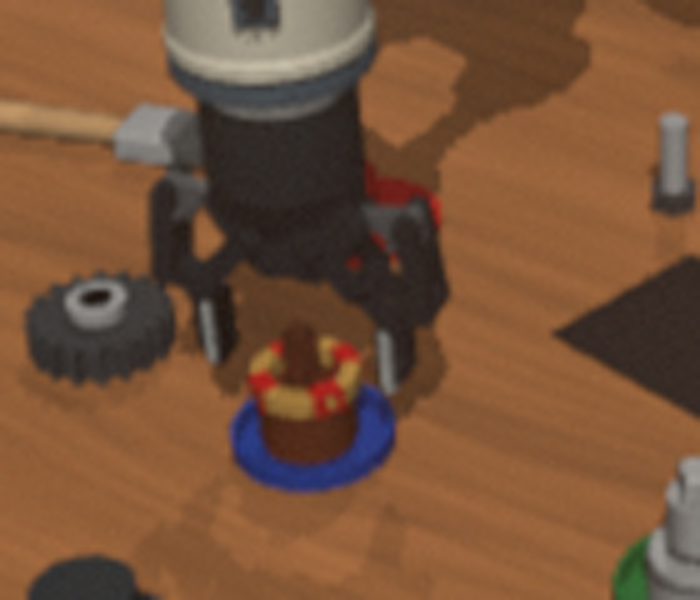

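Call:
{"op": "carry_out", "data": {
  "deltas": [-1,0.02,0.01,0.01,0,-1,0.02,0.01,0.01,0,-1,0.02,0.01,0.01,0,-1,0.02,0.01,0.01,0,-1,0.02,0.01,0.01,0,-1,0.02,0.01,0.01,0,-1,0.02,0.01,0.01,0,-1,0.02,0.01,0.01,0]
}}

```text
t: 3.35
tcp_pos: [0.6312, -0.1318, 0.2041]
eef_rot: [2.307, 1.57, -0.539]
force: [-3.3, -0.1, 11.4]
gripper_width: 0.0535
```

```bash
python3 - <<'E'
from h import *
need(.631,-.1314,.203)
d=snap("scene",4); crop(d,130,130,270,250,5,"pics/c4.png")
E
```

```text
t 3.35 tcp [ 0.6312 -0.1318  0.2041] w 0.0535 F [-3.3 -0.1 11.4] shift units [ 0.011 -0.004  0.   ] jaw dir [ 0.292 -0.957  0.   ]
```

View pics/c4.png

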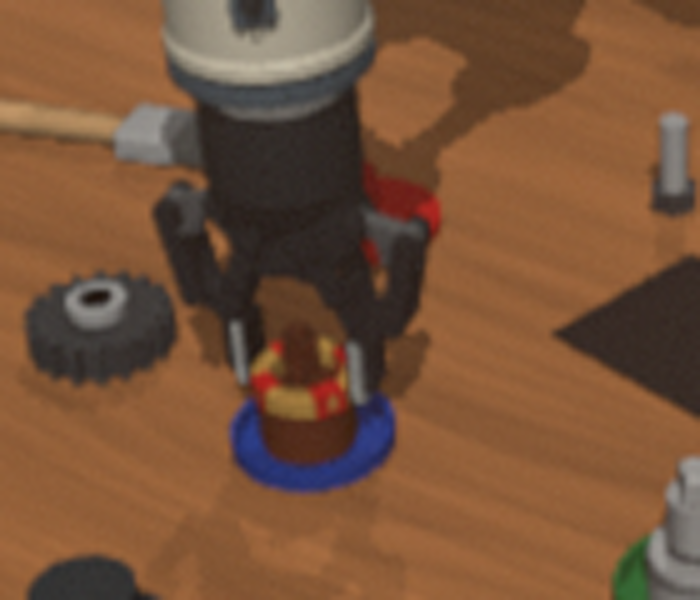

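Call:
{"op": "carry_out", "data": {
  "deltas": [-1,-0.05,0,0,0,-1,-0.15,0,0,0,-1,-0.3,0,0,0,-1,-0.5,0,0,0,-1,-0.7,0,0,0,-1,-0.7,0,0,0]
}}

```text
t: 4.0
tcp_pos: [0.6321, -0.1319, 0.277]
eef_rot: [2.554, 1.565, -0.292]
force: [0.5, -0.8, -0.9]
gripper_width: 0.0539
```

```bash
python3 - <<'E'
from h import *
need(.4552,-.2402,.3)
d=snap("scene",5); crop(d,130,90,270,250,4.5,"pics/c5.png")
E
```

```text
t 4.0 tcp [ 0.6321 -0.1319  0.277 ] w 0.0539 F [ 0.5 -0.8 -0.9] shift units [-0.238  0.521  2.007] jaw dir [ 0.292 -0.957  0.003]
```

View pics/c5.png

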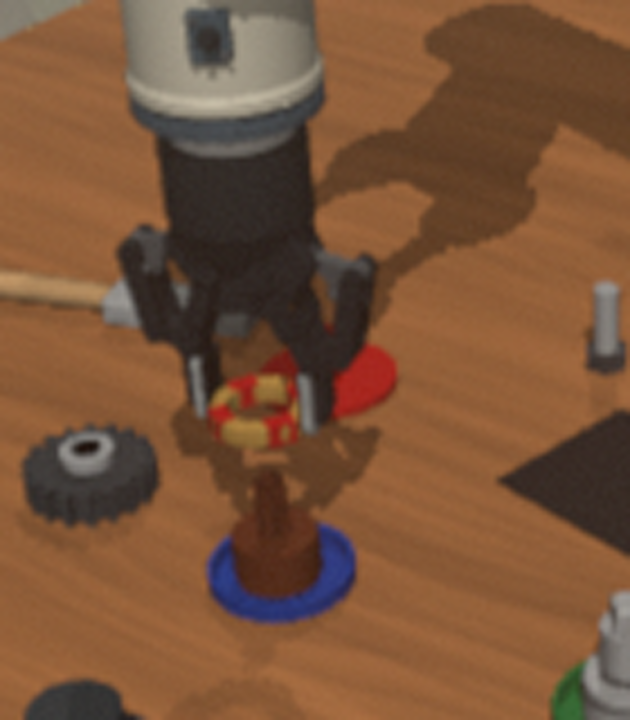

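```bash
python3 - <<'E'
from h import *
d=load("scene",5)
m=cv2.morphologyEx(mask(d,"ringred",(172,170,202,192)),cv2.MORPH_CLOSE,np.ones((5,5)))
c=big(m);print(cv2.fitEllipse(c),cv2.boundingRect(c))
for z in (.110,.114): 
  print(onz(d,*cv2.fitEllipse(c)[0],z), onz(d,cv2.fitEllipse(c)[0][0],cv2.fitEllipse(c)[0][1]-1.5,z))
print(proj(d,[.632,-.132,.114]),proj(d,[.632,-.132,.108]))
E
```

```text
((185.591064453125, 177.17112731933594), (20.80902671813965, 28.268129348754883), 123.10662841796875) (173, 170, 26, 19)
[ 0.62161323 -0.14798838  0.11      ] [ 0.61631792 -0.1525324   0.11      ]
[ 0.62623039 -0.14351107  0.114     ] [ 0.62097006 -0.14802507  0.114     ]
[187.66292549 179.61452885] [187.90006334 181.69373962]
```

Call:
{"op": "carry_out", "data": {
  "deltas": [-1,0,0.08,0.3,0,-1,0,0.17,0.65,0,-1,0,0.26,1.0,0]
}}

```text
t: 4.35
tcp_pos: [0.5419, -0.1859, 0.2727]
eef_rot: [-0.667, 1.57, 2.771]
force: [0.4, -0.9, -1.6]
gripper_width: 0.0535
```

Call:
{"op": "carry_out", "data": {
  "deltas": [-1,0,0.1,0.4,0,-1,0,0.2,0.8,0,-1,0,0.26,1.0,0,-1,0,0.26,1.0,0,-1,0,0.26,1.0,0]
}}

```text
t: 4.85
tcp_pos: [0.4549, -0.2399, 0.273]
eef_rot: [-1.309, 1.57, 2.127]
force: [0.3, 0.0, -1.0]
gripper_width: 0.054
```

```bash
python3 - <<'E'
from h import *
need(.455,-.2405,.23)
d=snap("scene",6); crop(d,140,50,270,210,4.5,"pics/c6.png")
d=snap("top",6); crop(d,310,170,430,290,5,"pics/t6.png")
E
```

```text
t 4.85 tcp [ 0.4549 -0.2399  0.273 ] w 0.054 F [ 0.3  0.  -1. ] shift units [0.43  0.006 0.   ] jaw dir [ 0.29  -0.957 -0.   ]
```

View pics/c6.png

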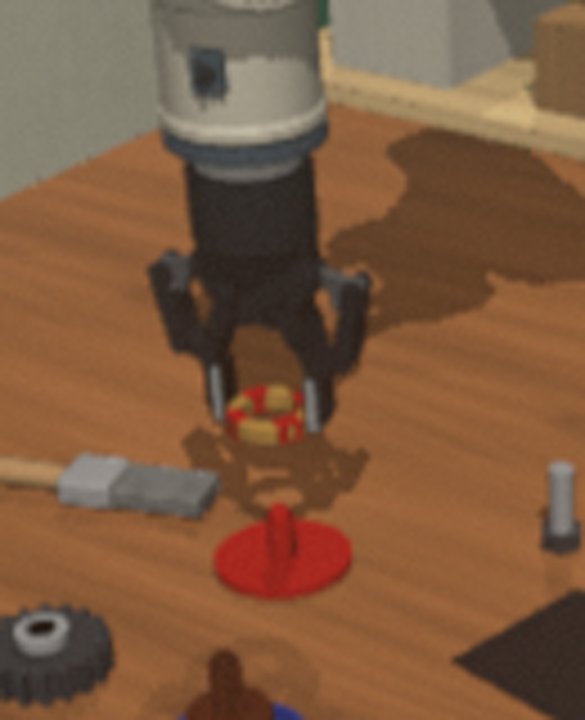

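View pics/t6.png

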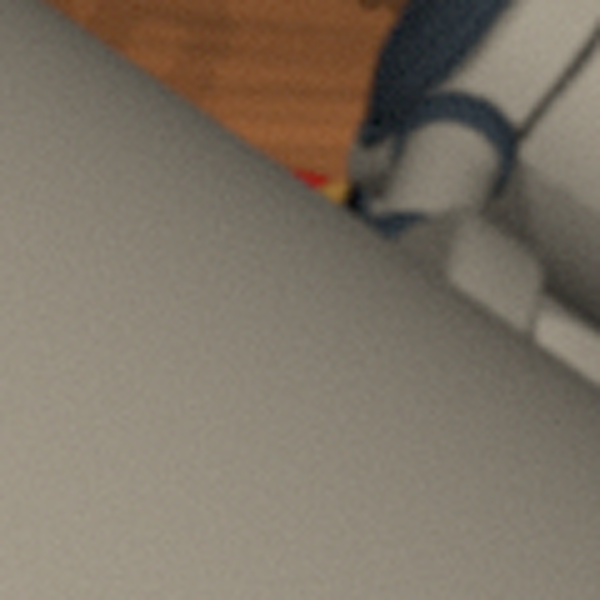

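```bash
python3 - <<'E'
from h import *
d=load("scene",6)
for z in (.109,.042,.006): print(z,proj(d,[.4549,-.2399,z]).round(1))
print(proj(d,[.4549,-.2299,.042]),proj(d,[.4649,-.2399,.042]))
E
```

```text
0.109 [199.6 141. ]
0.042 [201.5 161.7]
0.006 [202.5 172.3]
[204.20839977 162.64793005] [199.28383959 163.20664458]
```

Call:
{"op": "carry_out", "data": {
  "deltas": [-1,0.2,-0.01,0,0,-1,0.4,-0.01,0,0,-1,0.55,-0.01,0,0,-1,0.65,-0.01,0,0,-1,0.75,-0.01,0,0,-1,0.84,-0.01,0,0,-1,0.92,-0.01,0,0,-1,0.92,-0.01,0,0]
}}

```text
t: 5.75
tcp_pos: [0.4546, -0.2387, 0.1804]
eef_rot: [-0.901, 1.57, 2.536]
force: [-0.1, 1.0, -1.0]
gripper_width: 0.0538
```

```bash
python3 - <<'E'
from h import *
need(.455,-.24,.178)
d=snap("scene",7); crop(d,150,90,260,210,6,"pics/c7.png")
E
```

```text
t 5.75 tcp [ 0.4546 -0.2387  0.1804] w 0.0538 F [-0.1  1.  -1. ] shift units [0.024 0.014 0.   ] jaw dir [ 0.292 -0.957 -0.001]
```

View pics/c7.png

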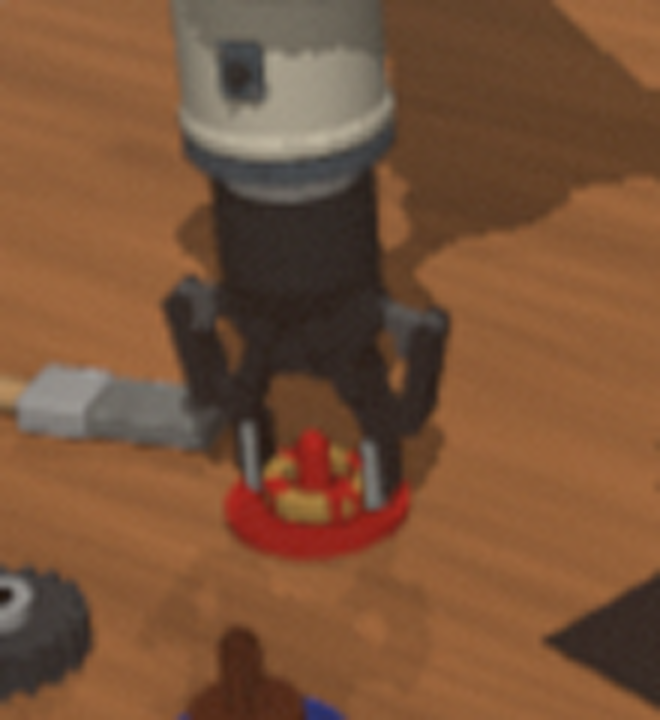

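Call:
{"op": "carry_out", "data": {
  "deltas": [-1,0.02,0.0,0,0,1,0.02,0,0,0,1,0.02,0,0,0,1,0.02,0,0,0,1,0.02,0,0,0,1,0.02,0,0,0,1,-0.1,0,0,0,1,-0.3,0,0,0,1,-0.7,0,0,0,1,-1.0,0,0,0,1,-1.0,0,0,0]
}}

```text
t: 6.9
tcp_pos: [0.4555, -0.2392, 0.2855]
eef_rot: [2.249, 1.564, -0.596]
force: [0.3, 0.5, 0.2]
gripper_width: 0.0854
```

```bash
python3 - <<'E'
from h import *
T=load("top")
p=onz(T,221.5,143.5,.032);print("adapter foot",p, onz(T,222,144,.032))
need(p[0],p[1],.28)
d=snap("scene",8); crop(d,150,90,260,210,6,"pics/c8.png")
E
```

```text
adapter foot [0.62974058 0.09872444 0.032     ] [0.62858221 0.09753728 0.032     ]
 t 6.9 tcp [ 0.4555 -0.2392  0.2855] w 0.0854 F [0.3 0.5 0.2] shift units [ 0.052 -2.725 -2.652] jaw dir [ 0.292 -0.957  0.005]
```

View pics/c8.png

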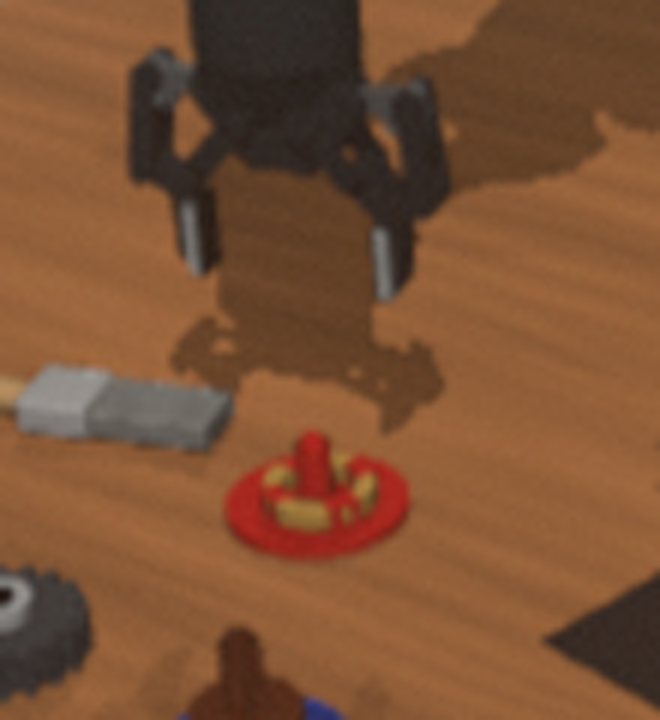

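Call:
{"op": "carry_out", "data": {
  "deltas": [1,0,-0.2,-0.2,0,1,0,-0.5,-0.48,0,1,0,-0.8,-0.78,0]
}}

```text
t: 7.25
tcp_pos: [0.506, -0.1386, 0.2807]
eef_rot: [-0.659, 1.569, 2.777]
force: [0.8, 0.2, 0.0]
gripper_width: 0.0854
```

Call:
{"op": "carry_out", "data": {
  "deltas": [1,0,-0.32,-0.31,0,1,0,-0.64,-0.62,0,1,0,-0.96,-0.93,0]
}}

```text
t: 7.55
tcp_pos: [0.5672, -0.0188, 0.2806]
eef_rot: [-0.425, 1.569, 3.012]
force: [0.5, -0.8, -0.4]
gripper_width: 0.0854
```

Call:
{"op": "carry_out", "data": {
  "deltas": [1,0,-0.3,-0.3,0,1,0,-0.6,-0.6,0,1,0,-0.85,-0.83,0,1,0,-0.95,-0.93,0,1,0,-0.95,-0.93,0,1,0,-0.95,-0.93,0]
}}

```text
t: 8.15
tcp_pos: [0.6277, 0.0968, 0.2806]
eef_rot: [-0.04, 1.569, -2.885]
force: [-0.5, -0.0, 0.3]
gripper_width: 0.0855
```

```bash
python3 - <<'E'
from h import *
need(.629,.098,.22)
d=snap("scene",9); crop(d,200,120,340,280,4.5,"pics/c9.png")
for z in (.125,.074,.04,.004):print(proj(d,[.629,.098,z]))
E
```

```text
t 8.15 tcp [0.6277 0.0968 0.2806] w 0.0855 F [-0.5 -0.   0.3] shift units [ 0.606 -0.008 -0.017] jaw dir [ 0.292 -0.957 -0.   ]
[268.85642524 205.18014505]
[268.79616606 223.5916148 ]
[268.75780755 235.31159724]
[268.71867486 247.26812104]
```

View pics/c9.png

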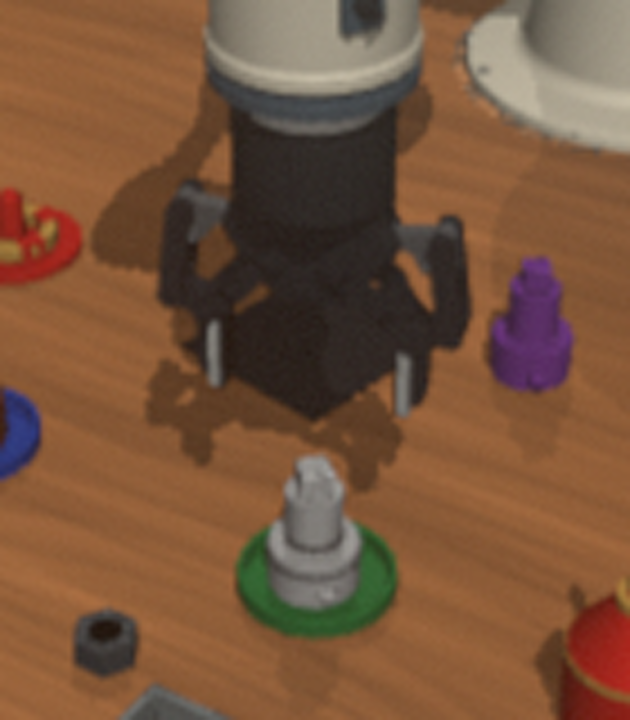

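Call:
{"op": "carry_out", "data": {
  "deltas": [1,0.3,-0.02,-0.01,0,1,0.55,-0.02,-0.01,0,1,0.72,-0.02,-0.01,0,1,0.72,-0.02,-0.01,0,-1,0.72,-0.02,-0.01,0,-1,0.72,-0.02,-0.01,0,-1,0.72,-0.02,-0.01,0,-1,0.72,-0.02,-0.01,0,-1,0.72,-0.02,-0.01,0,-1,0.72,-0.02,-0.01,0,-1,0.72,-0.02,-0.01,0,-1,0.72,-0.02,-0.01,0,-1,0.72,-0.02,-0.01,0,-1,0.72,-0.02,-0.01,0]
}}

```text
t: 9.6
tcp_pos: [0.6289, 0.0995, 0.2102]
eef_rot: [2.785, 1.569, -0.06]
force: [-1.6, -1.1, 8.6]
gripper_width: 0.0285
```

```bash
python3 - <<'E'
from h import *
need(.629,.098,.22)
d=snap("scene",10); crop(d,200,150,340,280,5,"pics/c10.png")
E
```

```text
t 9.6 tcp [0.6289 0.0995 0.2102] w 0.0285 F [-1.6 -1.1  8.6] shift units [-0.098  0.015  0.003] jaw dir [ 0.292 -0.957  0.   ]
```

View pics/c10.png

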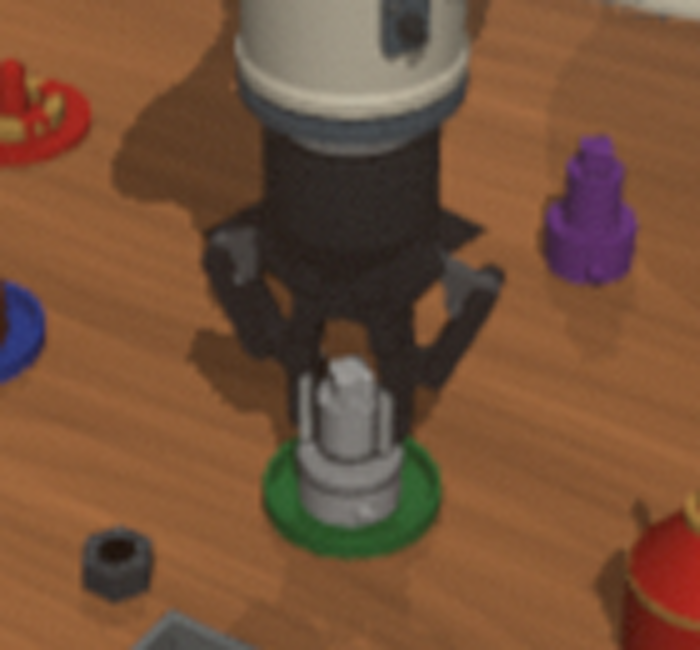

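Call:
{"op": "carry_out", "data": {
  "deltas": [-1,-0.05,0,0,0,-1,-0.15,0,0,0,-1,-0.3,0,0,0,-1,-0.5,0,0,0,-1,-0.6,0,0,0,-1,-0.6,0.06,0.2,0,-1,-0.6,0.14,0.5,0,-1,-0.6,0.23,0.8,0]
}}

```text
t: 10.45
tcp_pos: [0.5579, 0.054, 0.2697]
eef_rot: [2.789, 1.57, -0.056]
force: [0.4, 0.1, -5.2]
gripper_width: 0.0284
```

```bash
python3 - <<'E'
from h import *
need(.447,-.018,.27)
d=snap("scene",11); crop(d,200,100,340,280,4,"pics/c11.png")
E
```

```text
t 10.45 tcp [0.5579 0.054  0.2697] w 0.0284 F [ 0.4  0.1 -5.2] shift units [-0.003  0.365  1.272] jaw dir [ 0.292 -0.956  0.   ]
```

View pics/c11.png

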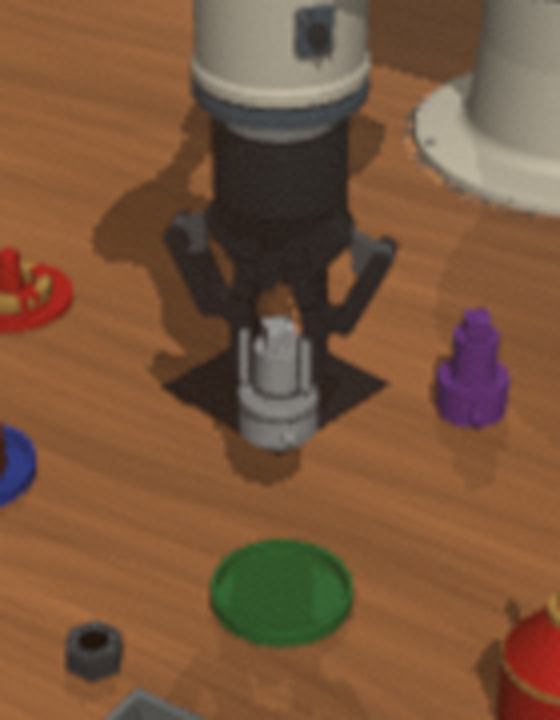

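Call:
{"op": "carry_out", "data": {
  "deltas": [-1,0,0.1,0.35,0,-1,0,0.18,0.65,0]
}}

```text
t: 10.7
tcp_pos: [0.5008, 0.0176, 0.2697]
eef_rot: [2.644, 1.57, -0.202]
force: [-1.4, -0.7, -4.5]
gripper_width: 0.0283
```

Call:
{"op": "carry_out", "data": {
  "deltas": [-1,0,0.1,0.3,0,-1,0,0.16,0.5,0,-1,0,0.18,0.62,0,-1,0,0.18,0.62,0,-1,0.1,0.18,0.62,0,-1,0.25,0.18,0.62,0,-1,0.35,0.18,0.62,0,-1,0.35,0.18,0.62,0]
}}

```text
t: 11.5
tcp_pos: [0.4481, -0.0168, 0.2327]
eef_rot: [-0.497, 1.569, 2.941]
force: [-0.2, -0.7, -5.4]
gripper_width: 0.0282
```

```bash
python3 - <<'E'
from h import *
need(.447,-.018,.2085)
d=snap("scene",12); crop(d,210,110,330,240,5,"pics/c12.png")
E
```

```text
t 11.5 tcp [ 0.4481 -0.0168  0.2327] w 0.0282 F [-0.2 -0.7 -5.4] shift units [0.242 0.008 0.013] jaw dir [ 0.292 -0.956 -0.001]
```

View pics/c12.png

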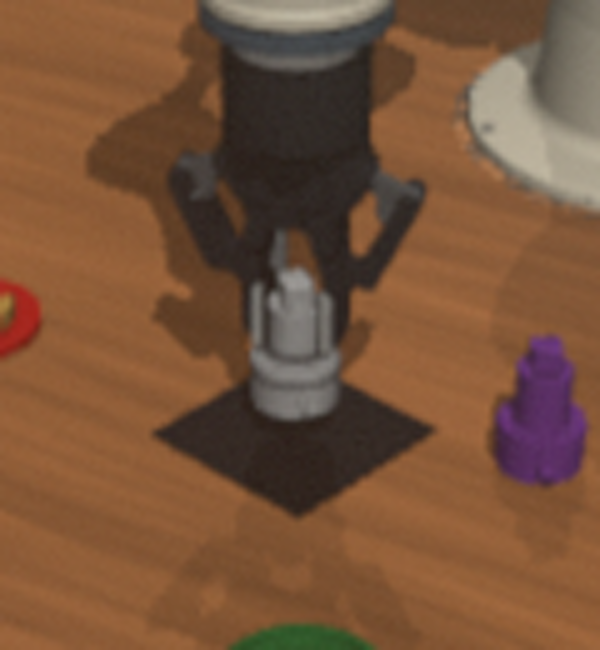

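Call:
{"op": "carry_out", "data": {
  "deltas": [-1,0.08,0.01,0.01,0,-1,0.16,0.01,0.01,0,-1,0.22,0.01,0.01,0,-1,0.24,0.01,0.01,0,-1,0.24,0.01,0.01,0,1,0.24,0.01,0.01,0,1,0.24,0.01,0.01,0,1,0.24,0.01,0.01,0,1,0.24,0.01,0.01,0,1,0.24,0.01,0.01,0,1,0.24,0.01,0.01,0,1,0.1,0.01,0.01,0,1,-0.2,0.01,0.01,0,1,-0.6,0.01,0.01,0,1,-0.6,0.01,0.01,0]
}}

```text
t: 13.05
tcp_pos: [0.4481, -0.0185, 0.2978]
eef_rot: [2.672, 1.565, -0.173]
force: [0.5, 0.4, -0.8]
gripper_width: 0.0856
```

```bash
python3 - <<'E'
from h import *
need(.631,-.1314,.27)
d=snap("scene",13); crop(d,160,110,320,240,4.5,"pics/c13.png")
E
```

```text
t 13.05 tcp [ 0.4481 -0.0185  0.2978] w 0.0856 F [ 0.5  0.4 -0.8] shift units [ 0.29   1.612 -1.419] jaw dir [ 0.292 -0.957  0.003]
```

View pics/c13.png

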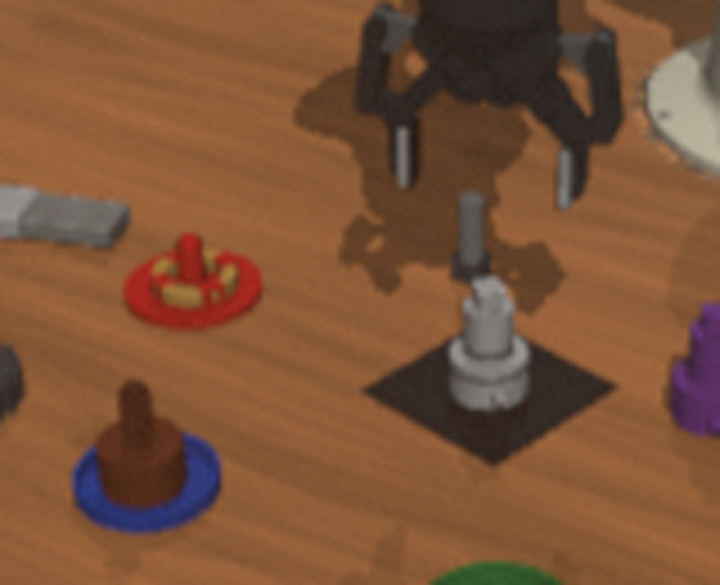

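Call:
{"op": "carry_out", "data": {
  "deltas": [1,0,0.25,-0.22,0,1,0,0.53,-0.47,0,1,0,0.8,-0.71,0]
}}

```text
t: 13.4
tcp_pos: [0.5392, -0.0749, 0.2934]
eef_rot: [-0.58, 1.57, 2.858]
force: [0.2, 0.5, -0.3]
gripper_width: 0.0854
```

Call:
{"op": "carry_out", "data": {
  "deltas": [1,0,0.3,-0.26,0,1,0,0.6,-0.53,0,1,0,0.8,-0.71,0,1,0.1,0.8,-0.71,0,1,0.3,0.8,-0.71,0,1,0.3,0.8,-0.71,0]
}}

```text
t: 14.0
tcp_pos: [0.6281, -0.1295, 0.2607]
eef_rot: [-0.599, 1.565, 2.838]
force: [-1.0, 0.2, -0.7]
gripper_width: 0.0854
```

```bash
python3 - <<'E'
from h import *
need(.631,-.1314,.213)
d=snap("scene",14); crop(d,130,110,270,240,5,"pics/c14.png")
for z in (.07,.05,.034,.004): print(proj(d,[.631,-.1314,z]))
E
```

```text
t 14.0 tcp [ 0.6281 -0.1295  0.2607] w 0.0854 F [-1.   0.2 -0.7] shift units [ 0.477  0.028 -0.025] jaw dir [ 0.291 -0.957 -0.003]
[189.81853229 194.45740788]
[190.56547793 201.04601694]
[191.15266133 206.22540574]
[192.22955762 215.7244218 ]
```

View pics/c14.png

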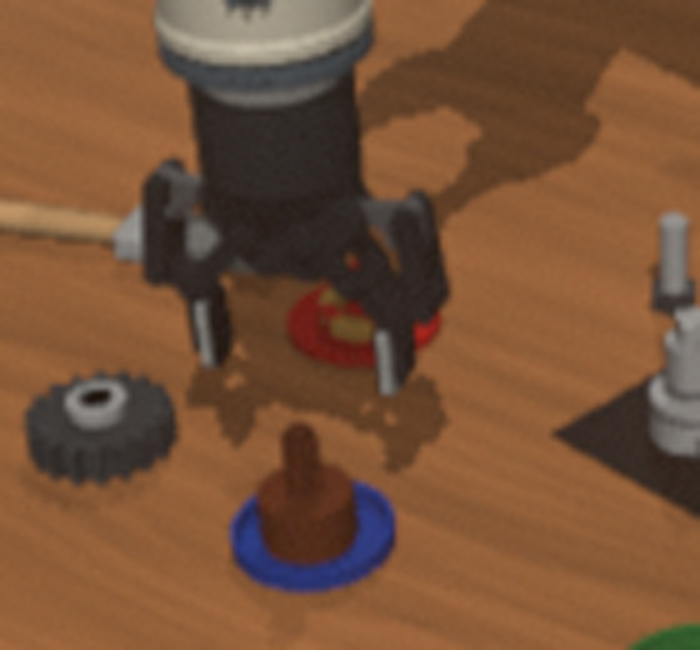

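Call:
{"op": "carry_out", "data": {
  "deltas": [1,0.2,0.03,-0.03,0,1,0.4,0.03,-0.03,0,1,0.48,0.03,-0.03,0,1,0.48,0.03,-0.03,0,-1,0.48,0.03,-0.03,0,-1,0.48,0.03,-0.03,0,-1,0.48,0.03,-0.03,0,-1,0.48,0.03,-0.03,0,-1,0.48,0.03,-0.03,0,-1,0.48,0.03,-0.03,0,-1,0.48,0.03,-0.03,0,-1,0.48,0.03,-0.03,0,-1,0.48,0.03,-0.03,0,-1,0.48,0.03,-0.03,0,-1,0.48,0.03,-0.03,0]
}}

```text
t: 15.55
tcp_pos: [0.6335, -0.1321, 0.2167]
eef_rot: [2.483, 1.57, -0.363]
force: [-1.0, -0.0, 7.5]
gripper_width: 0.0158
```

```bash
python3 - <<'E'
from h import *
need(.631,-.1314,.213)
d=snap("scene",15); crop(d,130,110,270,240,5,"pics/c15.png")
E
```

```text
t 15.55 tcp [ 0.6335 -0.1321  0.2167] w 0.0158 F [-1.  -0.   7.5] shift units [ 0.037 -0.014  0.021] jaw dir [ 0.292 -0.957  0.   ]
```

View pics/c15.png

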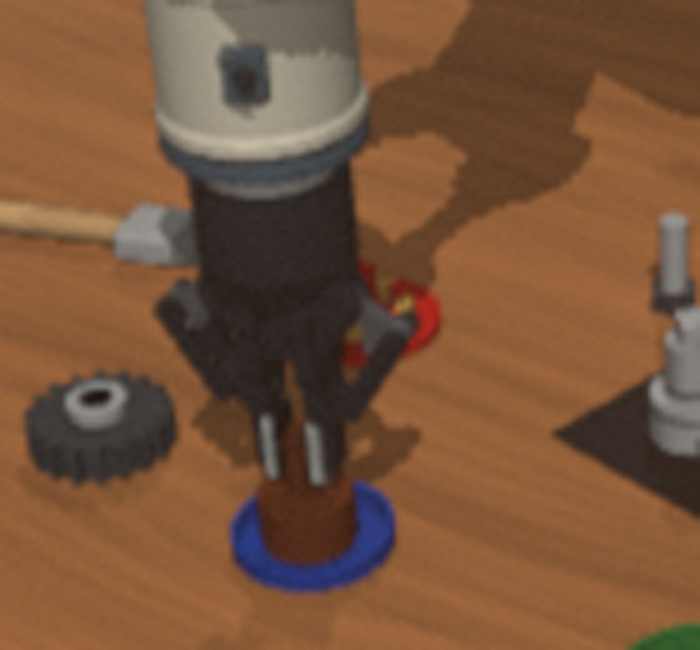

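Call:
{"op": "carry_out", "data": {
  "deltas": [-1,-0.05,0,0,0,-1,-0.15,0,0,0,-1,-0.3,0,0,0,-1,-0.5,0,0,0,-1,-0.55,0,0,0,-1,-0.55,0,0,0]
}}

```text
t: 16.2
tcp_pos: [0.6336, -0.1322, 0.2725]
eef_rot: [2.545, 1.569, -0.301]
force: [-0.5, -1.1, -4.4]
gripper_width: 0.0159
```

```bash
python3 - <<'E'
from h import *
need(.6285,.101,.27)
d=snap("scene",16); crop(d,130,90,270,240,4.8,"pics/c16.png")
E
```

```text
t 16.2 tcp [ 0.6336 -0.1322  0.2725] w 0.0159 F [-0.5 -1.1 -4.4] shift units [ 0.024 -2.245 -0.631] jaw dir [ 0.291 -0.957  0.001]
```

View pics/c16.png

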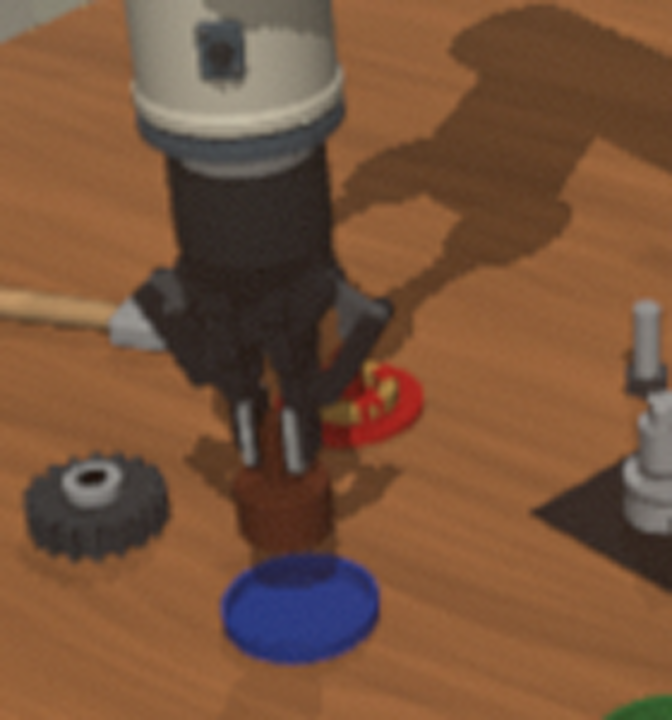

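Call:
{"op": "carry_out", "data": {
  "deltas": [-1,0,-0.2,-0.06,0,-1,0,-0.45,-0.13,0,-1,0,-0.75,-0.21,0]
}}

```text
t: 16.55
tcp_pos: [0.6313, -0.054, 0.2702]
eef_rot: [-0.416, 1.569, 3.02]
force: [0.2, 0.9, -5.2]
gripper_width: 0.0157
```

Call:
{"op": "carry_out", "data": {
  "deltas": [-1,0,-0.37,-0.1,0,-1,0,-0.75,-0.21,0]
}}

```text
t: 16.75
tcp_pos: [0.6293, 0.0247, 0.2702]
eef_rot: [-0.321, 1.569, 3.116]
force: [0.4, 0.0, -4.2]
gripper_width: 0.0158
```

Call:
{"op": "carry_out", "data": {
  "deltas": [-1,0,-0.33,-0.1,0,-1,0,-0.6,-0.17,0,-1,0,-0.75,-0.21,0,-1,0,-0.75,-0.21,0,-1,0,-0.75,-0.21,0]
}}

```text
t: 17.25
tcp_pos: [0.628, 0.1011, 0.2707]
eef_rot: [0.165, 1.57, -2.68]
force: [-0.1, -0.7, -4.8]
gripper_width: 0.0162
```

```bash
python3 - <<'E'
from h import *
need(.6285,.101,.22)
d=snap("scene",17); crop(d,200,120,340,280,4.5,"pics/c17.png")
for z in (.1,.06,.012):print(proj(d,[.6285,.101,z]))
E
```

```text
t 17.25 tcp [0.628  0.1011 0.2707] w 0.0162 F [-0.1 -0.7 -4.8] shift units [ 0.507  0.002 -0.005] jaw dir [ 0.292 -0.956  0.   ]
[270.09663149 214.65781083]
[270.02301104 228.80003243]
[269.93874052 244.98809691]
```

View pics/c17.png

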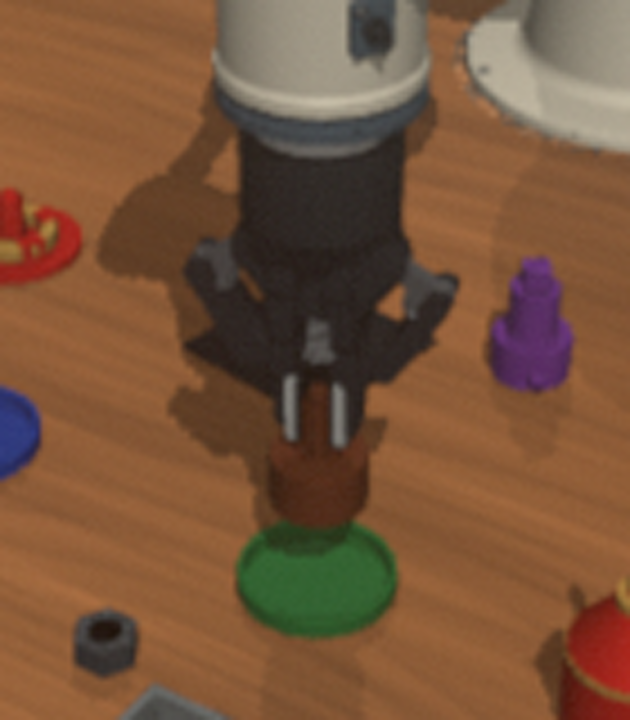

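Call:
{"op": "carry_out", "data": {
  "deltas": [-1,0.15,0,0,0,-1,0.3,0,0,0,-1,0.4,0,0,0,-1,0.47,0,0,0,-1,0.51,0,0,0,-1,0.535,0,0,0,-1,0.535,0,0,0,-1,0.535,0,0,0]
}}

```text
t: 18.1
tcp_pos: [0.6282, 0.1016, 0.218]
eef_rot: [2.928, 1.57, 0.082]
force: [-0.1, 0.1, -3.8]
gripper_width: 0.0162
```

```bash
python3 - <<'E'
from h import *
need(.6285,.101,.22)
d=snap("scene",18); crop(d,200,150,340,280,5,"pics/c18.png")
E
```

```text
t 18.1 tcp [0.6282 0.1016 0.218 ] w 0.0162 F [-0.1  0.1 -3.8] shift units [-0.02   0.006 -0.001] jaw dir [ 0.292 -0.957  0.   ]
```

View pics/c18.png

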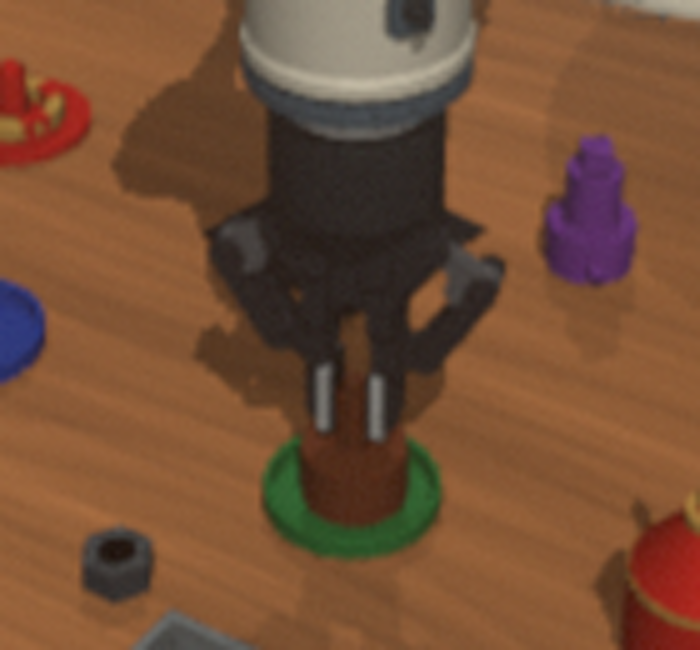

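Call:
{"op": "carry_out", "data": {
  "deltas": [-1,0.01,0,0,0,-1,0.015,0,0,0,-1,0.015,0,0,0,1,0.015,0,0,0,1,0.015,0,0,0,1,0.015,0,0,0,1,0.015,0,0,0,1,0.015,0,0,0,1,0.015,0,0,0,1,-0.1,0,0,0,1,-0.4,0,0,0,1,-0.7,0,0,0,1,-0.7,0,0,0]
}}

```text
t: 19.45
tcp_pos: [0.6292, 0.1016, 0.2924]
eef_rot: [2.914, 1.564, 0.069]
force: [0.8, 1.1, 0.3]
gripper_width: 0.0853
```

```bash
python3 - <<'E'
from h import *
need(.4481,-.0178,.28)
d=snap("scene",19); crop(d,200,120,340,280,4.5,"pics/c19.png")
E
```

```text
t 19.45 tcp [0.6292 0.1016 0.2924] w 0.0853 F [0.8 1.1 0.3] shift units [0.111 0.614 2.081] jaw dir [ 0.292 -0.957  0.001]
```

View pics/c19.png

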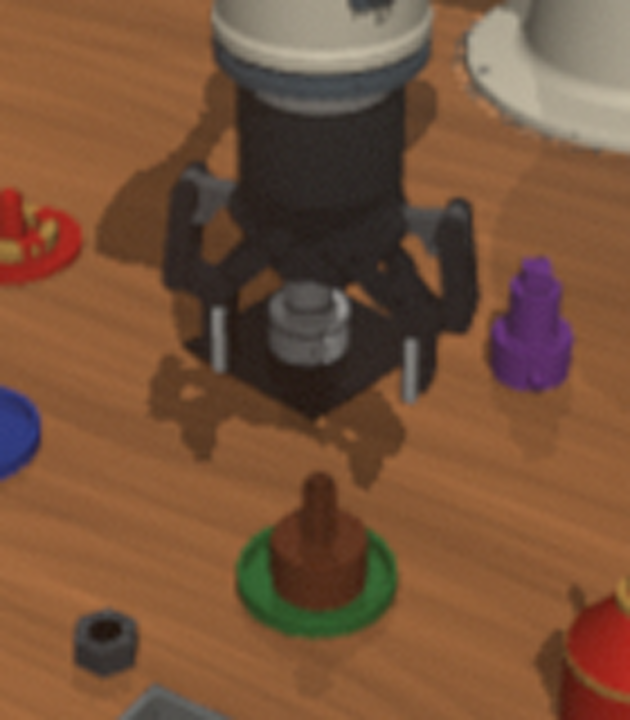

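Call:
{"op": "carry_out", "data": {
  "deltas": [1,0,0.06,0.2,0,1,0,0.13,0.45,0,1,0,0.2,0.7,0]
}}

```text
t: 19.8
tcp_pos: [0.5659, 0.0617, 0.2872]
eef_rot: [-0.317, 1.57, 3.121]
force: [-0.1, -0.2, 0.1]
gripper_width: 0.0856
```

Call:
{"op": "carry_out", "data": {
  "deltas": [1,0,0.1,0.35,0,1,0,0.21,0.7,0]
}}

```text
t: 20.0
tcp_pos: [0.5047, 0.0211, 0.2873]
eef_rot: [-0.314, 1.57, 3.123]
force: [0.2, -0.1, -0.2]
gripper_width: 0.0853
```

Call:
{"op": "carry_out", "data": {
  "deltas": [1,0,0.1,0.3,0,1,0,0.17,0.55,0,1,0,0.2,0.68,0,1,0,0.2,0.68,0,1,0,0.2,0.68,0]
}}

```text
t: 20.5
tcp_pos: [0.4476, -0.0173, 0.2877]
eef_rot: [2.854, 1.57, 0.007]
force: [-0.2, 0.2, -0.1]
gripper_width: 0.0854
```

```bash
python3 - <<'E'
from h import *
need(.4481,-.0178,.21)
d=snap("scene",20); crop(d,200,80,340,240,4.5,"pics/c20.png")
for z in (.075,.04,.002):print(proj(d,[.4481,-.0178,z]))
E
```

```text
t 20.5 tcp [ 0.4476 -0.0173  0.2877] w 0.0854 F [-0.2  0.2 -0.1] shift units [ 0.777  0.006 -0.003] jaw dir [ 0.291 -0.957  0.   ]
[268.04347492 172.64599525]
[268.02166896 183.77761789]
[267.99876614 195.46917252]
```

View pics/c20.png

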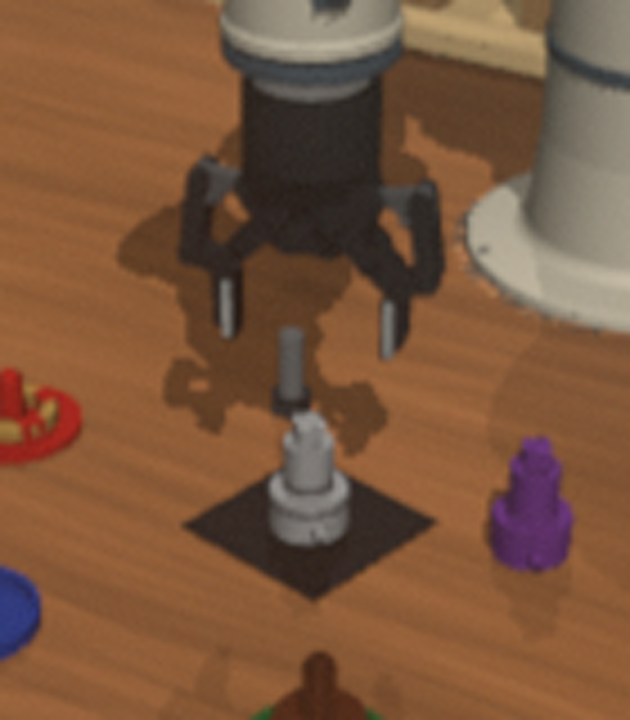

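Call:
{"op": "carry_out", "data": {
  "deltas": [1,0.3,0,0,0,1,0.6,0,0,0,1,0.78,0,0,0,1,0.78,0,0,0,-1,0.78,0,0,0,-1,0.78,0,0,0,-1,0.78,0,0,0,-1,0.78,0,0,0,-1,0.78,0,0,0,-1,0.78,0,0,0,-1,0.78,0,0,0,-1,0.78,0,0,0,-1,0.78,0,0,0,-1,0.78,0,0,0]
}}

```text
t: 21.95
tcp_pos: [0.4472, -0.0175, 0.2105]
eef_rot: [2.723, 1.569, -0.123]
force: [0.5, 0.2, 12.3]
gripper_width: 0.0283
```

```bash
python3 - <<'E'
from h import *
need(.6325,-.1298,.27)
E
```

```text
t 21.95 tcp [ 0.4472 -0.0175  0.2105] w 0.0283 F [ 0.5  0.2 12.3] shift units [-0.592  1.614 -1.447] jaw dir [ 0.291 -0.957  0.001]
```

Call:
{"op": "carry_out", "data": {
  "deltas": [-1,-0.05,0,0,0,-1,-0.15,0,0,0,-1,-0.3,0,0,0,-1,-0.5,0,0,0,-1,-0.6,0,0,0,-1,-0.6,0.2,-0.18,0,-1,-0.6,0.5,-0.45,0,-1,-0.6,0.8,-0.72,0]
}}

```text
t: 22.75
tcp_pos: [0.5398, -0.0736, 0.2702]
eef_rot: [2.782, 1.571, -0.064]
force: [2.1, 0.9, -4.8]
gripper_width: 0.0283
```

Call:
{"op": "carry_out", "data": {
  "deltas": [-1,0,0.3,-0.27,0,-1,0,0.6,-0.54,0,-1,0,0.75,-0.67,0,-1,0,0.81,-0.73,0,-1,0,0.81,-0.73,0,-1,0,0.81,-0.73,0]
}}

```text
t: 23.35
tcp_pos: [0.6315, -0.1286, 0.2695]
eef_rot: [-0.667, 1.569, 2.771]
force: [0.5, 0.9, -4.8]
gripper_width: 0.0281
```

```bash
python3 - <<'E'
from h import *
need(.6325,-.1298,.2125)
d=snap("scene",21); crop(d,120,100,280,250,4.5,"pics/c21.png")
E
```

```text
t 23.35 tcp [ 0.6315 -0.1286  0.2695] w 0.0281 F [ 0.5  0.9 -4.8] shift units [ 0.57   0.015 -0.006] jaw dir [ 0.292 -0.957 -0.001]
```

View pics/c21.png

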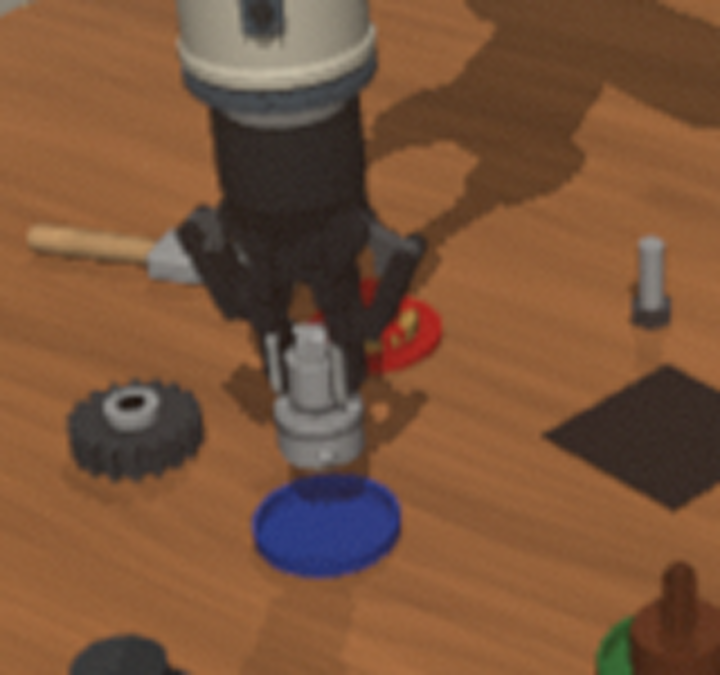

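Call:
{"op": "carry_out", "data": {
  "deltas": [-1,0.15,0.01,-0.01,0,-1,0.3,0.01,-0.01,0,-1,0.42,0.01,-0.01,0,-1,0.5,0.01,-0.01,0,-1,0.54,0.01,-0.01,0,-1,0.565,0.01,-0.01,0,-1,0.565,0.01,-0.01,0,-1,0.565,0.01,-0.01,0]
}}

```text
t: 24.2
tcp_pos: [0.6339, -0.1299, 0.2136]
eef_rot: [2.592, 1.57, -0.254]
force: [-0.6, 0.4, -4.0]
gripper_width: 0.0284
```

```bash
python3 - <<'E'
from h import *
need(.6325,-.1298,.2125)
d=snap("scene",22); crop(d,120,120,260,250,5,"pics/c22.png")
E
```

```text
t 24.2 tcp [ 0.6339 -0.1299  0.2136] w 0.0284 F [-0.6  0.4 -4. ] shift units [ 0.011 -0.005  0.013] jaw dir [ 0.292 -0.957  0.   ]
```

View pics/c22.png

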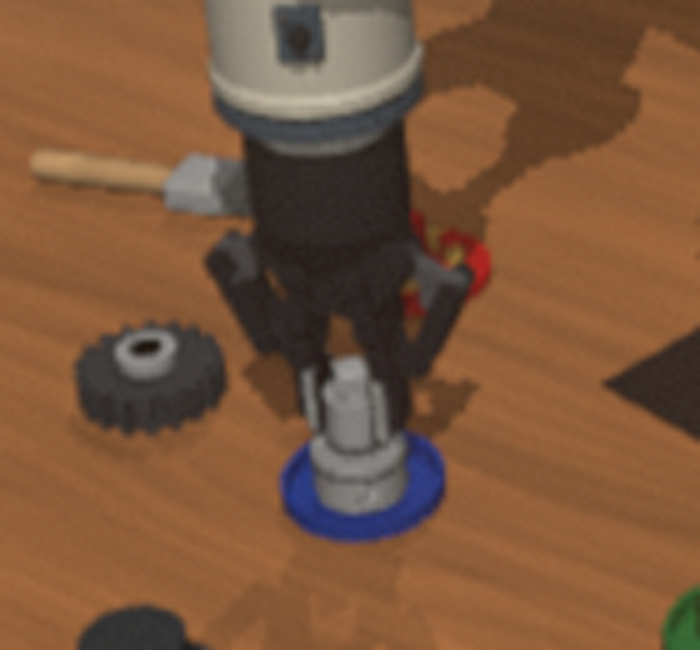

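Call:
{"op": "carry_out", "data": {
  "deltas": [-1,0.01,0,0,0,-1,0.015,0,0,0,-1,0.015,0,0,0,1,0.015,0,0,0,1,0.015,0,0,0,1,0.015,0,0,0,1,0.015,0,0,0,1,0.015,0,0,0,1,0.015,0,0,0,1,-0.1,0,0,0,1,-0.4,0,0,0,1,-0.8,0,0,0,1,-0.8,0,0,0]
}}

```text
t: 25.55
tcp_pos: [0.6352, -0.1302, 0.2991]
eef_rot: [2.557, 1.562, -0.289]
force: [1.8, 0.4, -0.2]
gripper_width: 0.0852
```

```bash
python3 - <<'E'
from h import *
need(.439,.2385,.29)
T=load("top"); d=snap("top",23); pr("newT",ell(d,"brass",(140,205,180,245),.012)); pr("newT",ell(d,"brass",(140,205,180,245),.006))
d=snap("scene",23); crop(d,120,120,300,270,4.4,"pics/c23.png")
E
```

```text
t 25.55 tcp [ 0.6352 -0.1302  0.2991] w 0.0852 F [ 1.8  0.4 -0.2] shift units [ 0.066 -4.1    0.802] jaw dir [ 0.292 -0.957  0.005]Traceback (most recent call last):
  File "<stdin>", line 3, in <module>
  File "h.py", line 37, in ell
    c=big(mask(d,name,roi)).reshape(-1,2)
      ~~~^^^^^^^^^^^^^^^^^^
  File "h.py", line 33, in big
    c=max(cv2.findContours(m,cv2.RETR_EXTERNAL,cv2.CHAIN_APPROX_NONE)[0],key=cv2.contourArea)
ValueError: max() iterable argument is empty
```

View pics/top23.png

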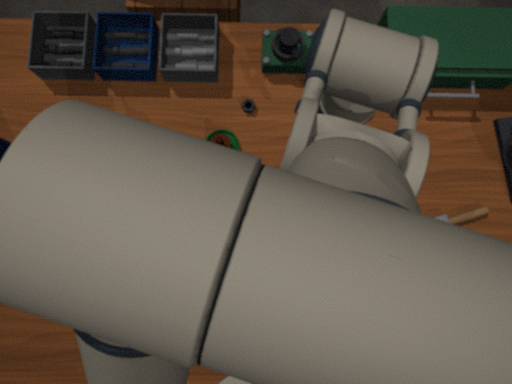

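```bash
python3 - <<'E'
from h import *
d=snap("scene",23); crop(d,120,120,400,300,2.8,"pics/c23.png")
E
```

```text
(no output)
```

View pics/c23.png

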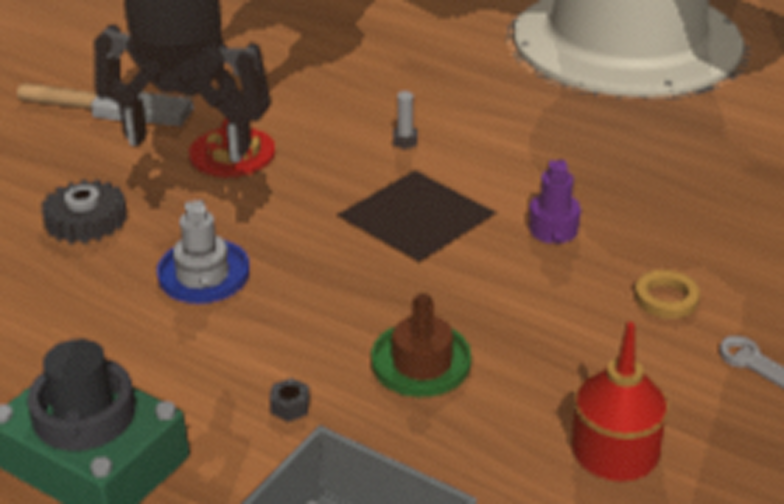

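Call:
{"op": "carry_out", "data": {
  "deltas": [1,0,-0.2,0.04,0,1,0,-0.5,0.1,0,1,0,-0.92,0.18,0]
}}

```text
t: 25.95
tcp_pos: [0.5893, -0.0472, 0.2924]
eef_rot: [-0.262, 1.57, -3.109]
force: [0.1, 0.6, -0.3]
gripper_width: 0.0851
```

Call:
{"op": "carry_out", "data": {
  "deltas": [1,0,-0.45,0.09,0,1,0,-0.92,0.18,0]
}}

```text
t: 26.15
tcp_pos: [0.5444, 0.0367, 0.2925]
eef_rot: [-0.362, 1.569, 3.075]
force: [1.5, 1.0, -1.4]
gripper_width: 0.0854
```

Call:
{"op": "carry_out", "data": {
  "deltas": [1,0,-0.45,0.09,0,1,0,-0.92,0.18,0]
}}

```text
t: 26.35
tcp_pos: [0.5003, 0.1196, 0.2926]
eef_rot: [-0.175, 1.569, -3.021]
force: [0.9, -0.4, 0.3]
gripper_width: 0.0856
```

Call:
{"op": "carry_out", "data": {
  "deltas": [1,0,-0.4,0.08,0,1,0,-0.7,0.14,0,1,0,-0.92,0.18,0,1,0,-0.92,0.18,0]
}}

```text
t: 26.75
tcp_pos: [0.456, 0.203, 0.2926]
eef_rot: [-0.181, 1.569, -3.024]
force: [-0.1, -0.4, 0.3]
gripper_width: 0.0852
```

```bash
python3 - <<'E'
from h import *
need(.439,.2385,.2)
E
```

```text
t 26.75 tcp [0.456  0.203  0.2926] w 0.0852 F [-0.1 -0.4  0.3] shift units [ 0.926 -0.389  0.056] jaw dir [ 0.294 -0.956 -0.   ]
```

Call:
{"op": "carry_out", "data": {
  "deltas": [1,0.1,-0.2,0.03,0,1,0.3,-0.39,0.06,0,1,0.6,-0.39,0.06,0,1,0.6,-0.39,0.06,0,1,0.6,-0.39,0.06,0]
}}

```text
t: 27.25
tcp_pos: [0.4407, 0.2362, 0.2331]
eef_rot: [0.127, 1.569, -2.719]
force: [1.2, -0.3, 0.9]
gripper_width: 0.0855
```

```bash
python3 - <<'E'
from h import *
need(.439,.2385,.172)
d=snap("scene",24); crop(d,290,110,430,250,5,"pics/c24.png")
print([proj(d,[.439,.2385,z]) for z in (.006,.012)])
m=mask(d,"brass",(335,205,380,240)); print(ctr(d,"brass",(335,205,380,240)))
snap("top",24)
E
```

```text
t 27.25 tcp [0.4407 0.2362 0.2331] w 0.0855 F [ 1.2 -0.3  0.9] shift units [ 0.611 -0.027  0.008] jaw dir [ 0.291 -0.957  0.   ]
[array([357.75461803, 223.95477453]), array([358.02395265, 222.03737589])]
[357.96185303 224.3589325 ]
```

View pics/c24.png

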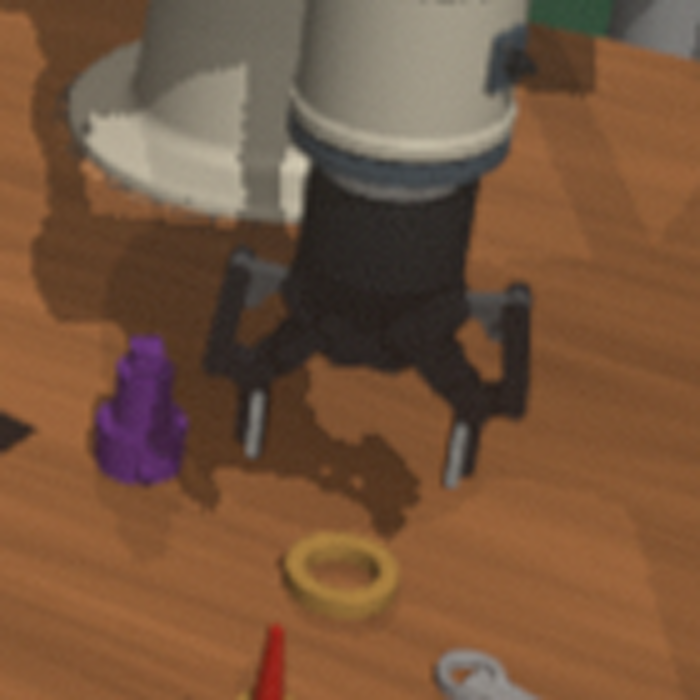

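Call:
{"op": "carry_out", "data": {
  "deltas": [1,0.2,-0.03,0.01,0,1,0.4,-0.03,0.01,0,1,0.52,-0.03,0.01,0,1,0.585,-0.03,0.01,0,1,0.585,-0.03,0.01,0,1,0.585,-0.03,0.01,0]
}}

```text
t: 27.95
tcp_pos: [0.4389, 0.2393, 0.1752]
eef_rot: [-3.077, 1.57, 0.36]
force: [-0.5, -0.3, 0.0]
gripper_width: 0.0854
```

```bash
python3 - <<'E'
from h import *
need(.439,.2385,.1735)
d=snap("scene",25); crop(d,290,130,430,270,5,"pics/c25.png")
E
```

```text
t 27.95 tcp [0.4389 0.2393 0.1752] w 0.0854 F [-0.5 -0.3  0. ] shift units [0.017 0.008 0.002] jaw dir [ 0.291 -0.957 -0.   ]
```

View pics/c25.png

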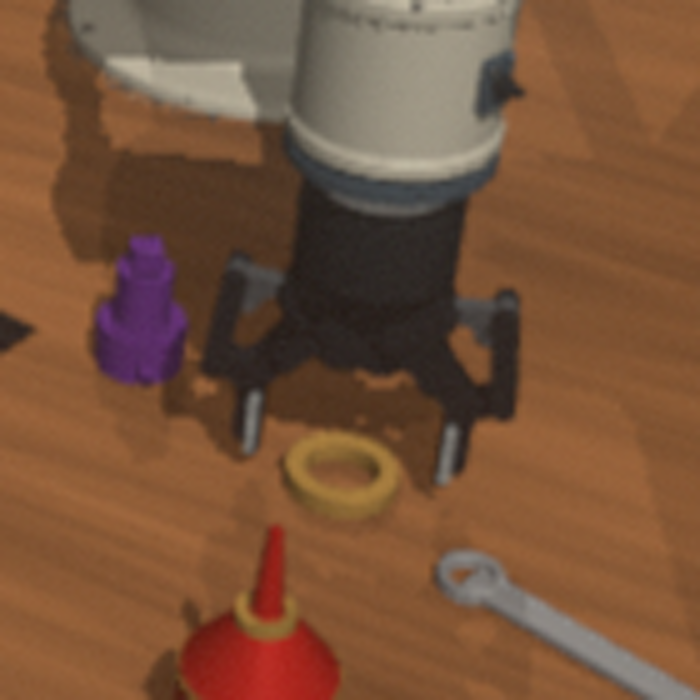

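Call:
{"op": "carry_out", "data": {
  "deltas": [-1,0.01,0.01,0,0,-1,0.01,0.01,0,0,-1,0.01,0.01,0,0,-1,0.01,0.01,0,0,-1,0.01,0.01,0,0,-1,0.01,0.01,0,0,-1,0.01,0.01,0,0,-1,0.01,0.01,0,0]
}}

```text
t: 28.8
tcp_pos: [0.439, 0.2383, 0.1744]
eef_rot: [-3.125, 1.57, 0.312]
force: [-1.8, -2.1, 13.7]
gripper_width: 0.0528
```

```bash
python3 - <<'E'
from h import *
need(.439,.2385,.1735)
d=snap("scene",26); crop(d,290,130,430,270,5,"pics/c26.png")
E
```

```text
t 28.8 tcp [0.439  0.2383 0.1744] w 0.0528 F [-1.8 -2.1 13.7] shift units [ 0.009 -0.002 -0.   ] jaw dir [ 0.292 -0.957 -0.   ]
```

View pics/c26.png

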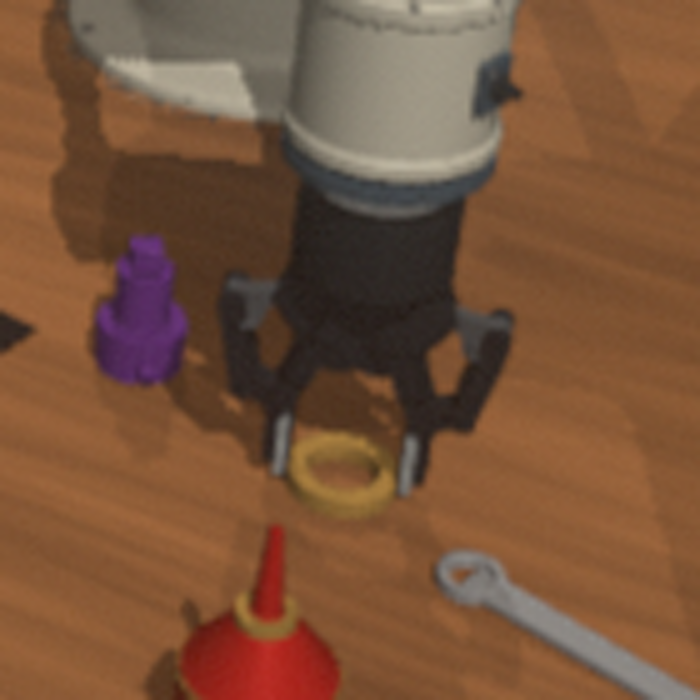

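Call:
{"op": "carry_out", "data": {
  "deltas": [-1,-0.05,0,0,0,-1,-0.15,0,0,0,-1,-0.35,0,0,0,-1,-0.65,0,0,0,-1,-1.0,0,0,0,-1,-1.0,0,0,0]
}}

```text
t: 29.45
tcp_pos: [0.4398, 0.2387, 0.2778]
eef_rot: [-3.059, 1.565, 0.378]
force: [0.1, 0.4, -2.8]
gripper_width: 0.0522
```

```bash
python3 - <<'E'
from h import *
need(.6282,.1016,.275)
d=snap("scene",27); crop(d,290,90,430,230,5,"pics/c27.png")
print([proj(d,[.439,.2383,.2755-.1744+z]) for z in (0,.006,.012)])
E
```

```text
t 29.45 tcp [0.4398 0.2387 0.2778] w 0.0522 F [ 0.1  0.4 -2.8] shift units [ 0.035  1.861 -1.402] jaw dir [ 0.292 -0.957 -0.001]
[array([362.13981466, 192.14260564]), array([362.43597342, 190.03240309]), array([362.7339754 , 187.90906722])]
```

View pics/c27.png

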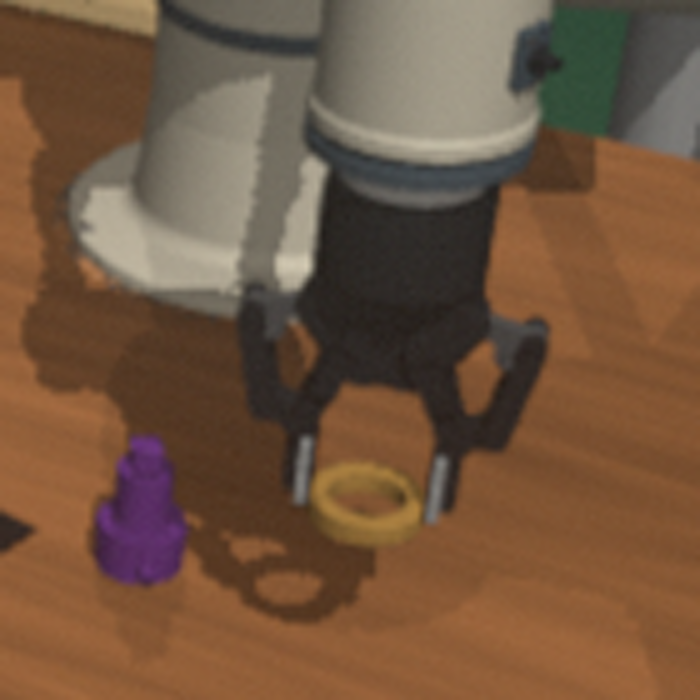

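Call:
{"op": "carry_out", "data": {
  "deltas": [-1,0,0.22,-0.17,0,-1,0,0.55,-0.41,0,-1,0,0.92,-0.69,0]
}}

```text
t: 29.8
tcp_pos: [0.5318, 0.1699, 0.2729]
eef_rot: [-0.164, 1.569, -3.008]
force: [1.1, 1.8, -1.6]
gripper_width: 0.0523
```

Call:
{"op": "carry_out", "data": {
  "deltas": [-1,0,0.35,-0.26,0,-1,0,0.65,-0.49,0,-1,0,0.85,-0.64,0,-1,0,0.93,-0.7,0,-1,0,0.93,-0.7,0,-1,0,0.93,-0.7,0]
}}

```text
t: 30.4
tcp_pos: [0.6248, 0.1025, 0.273]
eef_rot: [-0.346, 1.569, 3.091]
force: [-0.8, 0.5, -1.9]
gripper_width: 0.052
```

```bash
python3 - <<'E'
from h import *
need(.6282,.1016,.208)
d=snap("scene",28); crop(d,200,120,340,270,4.8,"pics/c28.png")
print([proj(d,[.6282,.1016,z]).round(1) for z in (.109,.072,.034,.004)])
print("brass",ctr(d,"brass",(250,190,292,228)))
d=snap("top",28)
E
```

```text
t 30.4 tcp [0.6248 0.1025 0.273 ] w 0.052 F [-0.8  0.5 -1.9] shift units [ 0.65   0.019 -0.031] jaw dir [ 0.292 -0.956 -0.001]
[array([270.4, 211.4]), array([270.3, 224.6]), array([270.3, 237.7]), array([270.2, 247.6])]
brass [271.39138794 212.72601318]
```

View pics/c28.png

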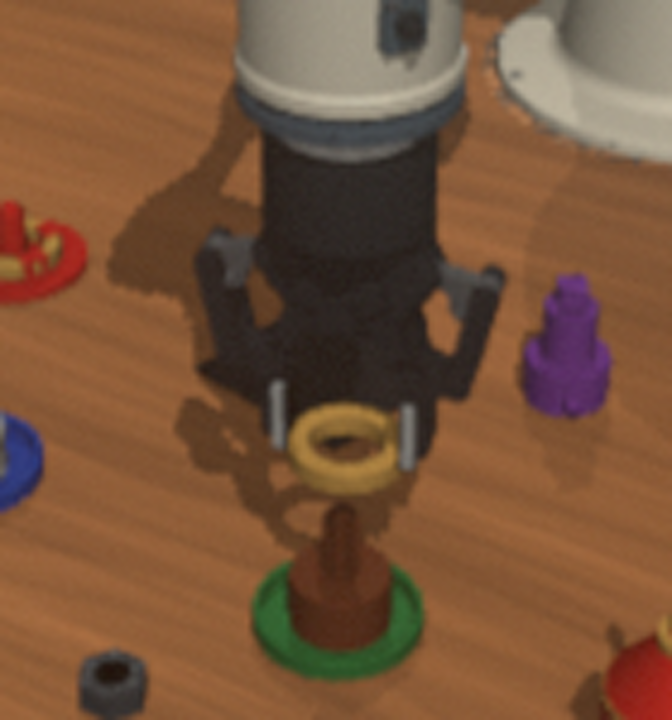

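View pics/top28.png

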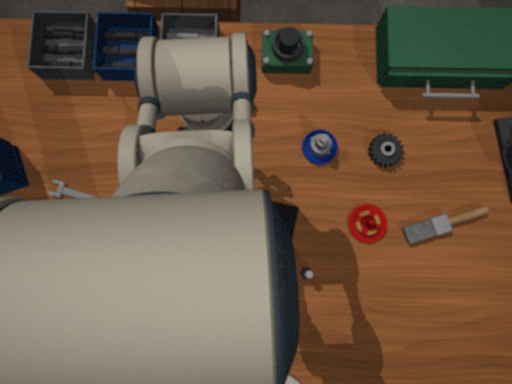

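Call:
{"op": "carry_out", "data": {
  "deltas": [-1,0,0.02,-0.03,0,-1,0.05,0.02,-0.03,0,-1,0.15,0.02,-0.03,0,-1,0.15,0.02,-0.03,0]
}}

```text
t: 30.9
tcp_pos: [0.6286, 0.1009, 0.2569]
eef_rot: [-0.232, 1.568, -3.078]
force: [-0.7, -0.0, -1.8]
gripper_width: 0.0524
```

```bash
python3 - <<'E'
from h import *
need(.6282,.1016,.2115)
d=snap("scene",29); crop(d,220,150,320,270,6,"pics/c29.png")
E
```

```text
t 30.9 tcp [0.6286 0.1009 0.2569] w 0.0524 F [-0.7 -0.  -1.8] shift units [ 0.454 -0.007  0.001] jaw dir [ 0.292 -0.957 -0.001]
```

View pics/c29.png

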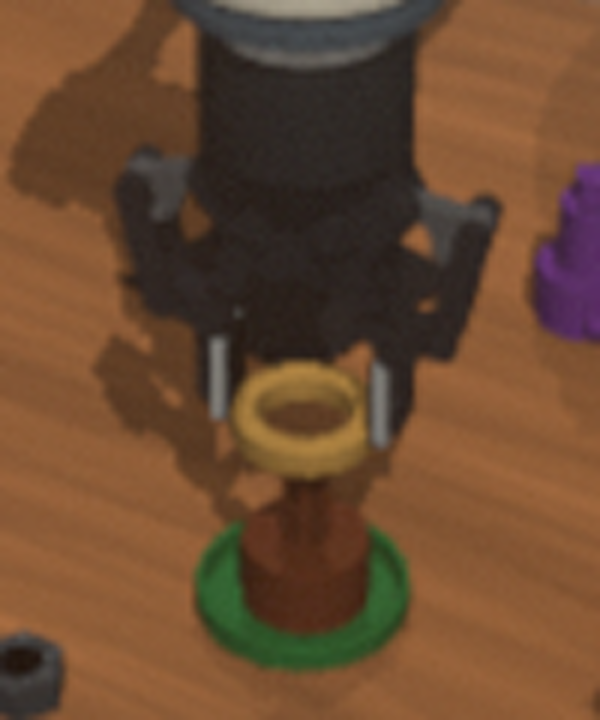

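Call:
{"op": "carry_out", "data": {
  "deltas": [-1,0.06,0,0,0,-1,0.12,0,0,0,-1,0.18,0,0,0,-1,0.18,0,0,0]
}}

```text
t: 31.35
tcp_pos: [0.629, 0.1008, 0.2396]
eef_rot: [-0.228, 1.569, -3.074]
force: [0.0, -0.4, -1.6]
gripper_width: 0.0525
```

```bash
python3 - <<'E'
from h import *
need(.6282,.1016,.2115)
d=snap("scene",30); crop(d,220,150,320,270,6,"pics/c30.png")
E
```

```text
t 31.35 tcp [0.629  0.1008 0.2396] w 0.0525 F [ 0.  -0.4 -1.6] shift units [ 0.281 -0.01   0.005] jaw dir [ 0.291 -0.957 -0.   ]
```

View pics/c30.png

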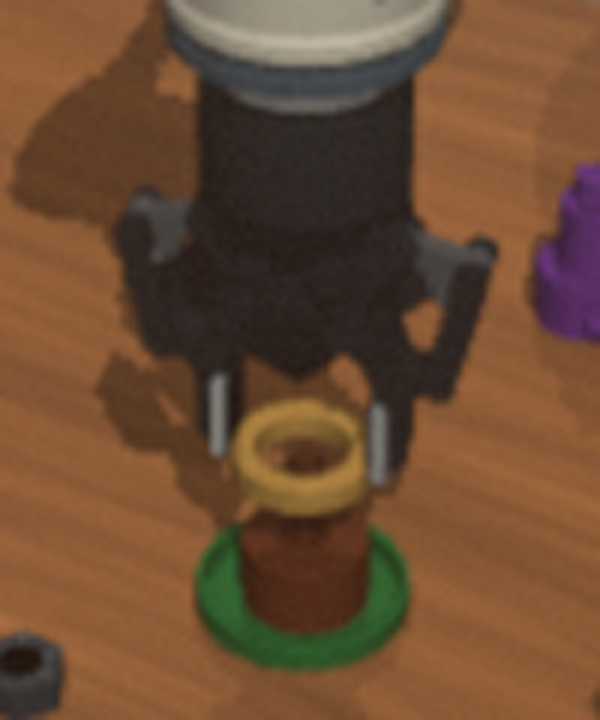

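Call:
{"op": "carry_out", "data": {
  "deltas": [-1,0.08,-0.005,0.005,0,-1,0.16,-0.005,0.005,0,-1,0.23,-0.005,0.005,0,-1,0.27,-0.005,0.005,0,-1,0.27,-0.005,0.005,0,-1,0.27,-0.005,0.005,0]
}}

```text
t: 32.0
tcp_pos: [0.6287, 0.1012, 0.2137]
eef_rot: [-1.359, 1.571, 2.078]
force: [-0.2, -0.3, -2.6]
gripper_width: 0.0524
```

```bash
python3 - <<'E'
from h import *
need(.6282,.1016,.2094)
d=snap("scene",31); crop(d,220,150,320,270,6,"pics/c31.png")
E
```

```text
t 32.0 tcp [0.6287 0.1012 0.2137] w 0.0524 F [-0.2 -0.3 -2.6] shift units [ 0.043 -0.005  0.004] jaw dir [ 0.291 -0.957 -0.   ]
```

View pics/c31.png

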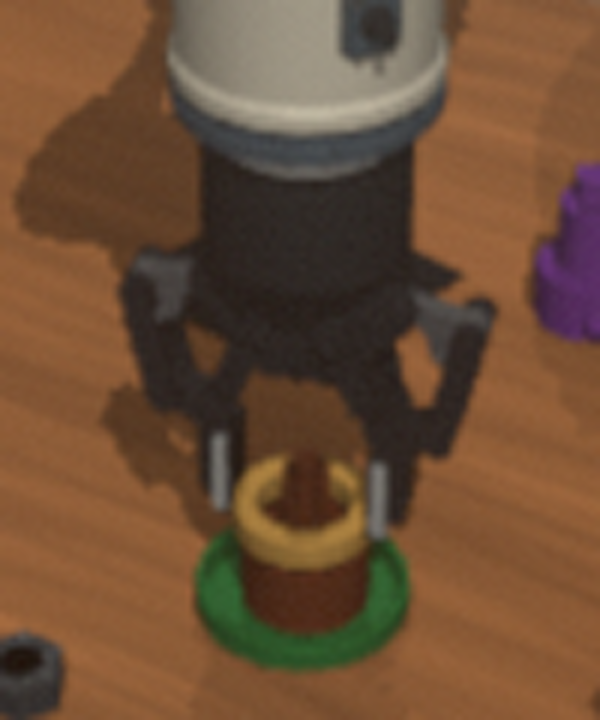

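Call:
{"op": "carry_out", "data": {
  "deltas": [-1,0.015,0,0,0,-1,0.03,0,0,0,-1,0.04,0,0,0,-1,0.04,0,0,0]
}}

```text
t: 32.45
tcp_pos: [0.6286, 0.1012, 0.2095]
eef_rot: [-0.214, 1.571, -3.06]
force: [-1.3, -0.8, -1.9]
gripper_width: 0.0524
```

Call:
{"op": "carry_out", "data": {
  "deltas": [1,0,0,0,0,1,0,0,0,0,1,0,0,0,0,1,0,0,0,0,1,0,0,0,0,1,0,0,0,0,1,-0.1,0,0,0,1,-0.4,0,0,0,1,-0.8,0,0,0,1,-1.0,0,0,0,1,-1.0,0,0,0]
}}

```text
t: 33.55
tcp_pos: [0.6295, 0.1013, 0.3137]
eef_rot: [2.913, 1.565, 0.068]
force: [1.4, -0.1, -0.5]
gripper_width: 0.0853
```

Call:
{"op": "carry_out", "data": {
  "deltas": [1,0,0.1,0.3,0,1,0,0.25,0.7,0,1,0,0.4,1,0,1,0,0.4,1,0]
}}

```text
t: 33.95
tcp_pos: [0.5417, 0.0319, 0.3094]
eef_rot: [-0.206, 1.567, -3.054]
force: [0.4, 0.0, -0.3]
gripper_width: 0.0854
```

Call:
{"op": "carry_out", "data": {
  "deltas": [1,0,0.3,0,0,1,0,0.7,0,0,1,0,1,0,0,1,0,1,0,0]
}}

```text
t: 34.35
tcp_pos: [0.5751, -0.0648, 0.3095]
eef_rot: [2.262, 1.569, -0.586]
force: [0.5, -0.0, -0.4]
gripper_width: 0.0855
```

Call:
{"op": "carry_out", "data": {
  "deltas": [1,0,0.3,0,0,1,0,0.7,0,0,1,0,1,0,0,1,0,1,0,0,1,0,1,0,0]
}}

```text
t: 34.85
tcp_pos: [0.603, -0.1574, 0.3092]
eef_rot: [-0.901, 1.57, 2.535]
force: [-0.2, -0.0, -0.7]
gripper_width: 0.0854
```

```bash
python3 - <<'E'
from h import *
need(.6282,.1016,.2094)
d=snap("scene",32); crop(d,130,130,390,300,3,"pics/c32.png"); crop(d,235,190,305,270,8,"pics/c32b.png")
d=snap("top",32)
E
```

```text
t 34.85 tcp [ 0.603  -0.1574  0.3092] w 0.0854 F [-0.2 -0.  -0.7] shift units [ 1.    -2.404 -0.995] jaw dir [ 0.291 -0.957 -0.001]
```

View pics/c32.png

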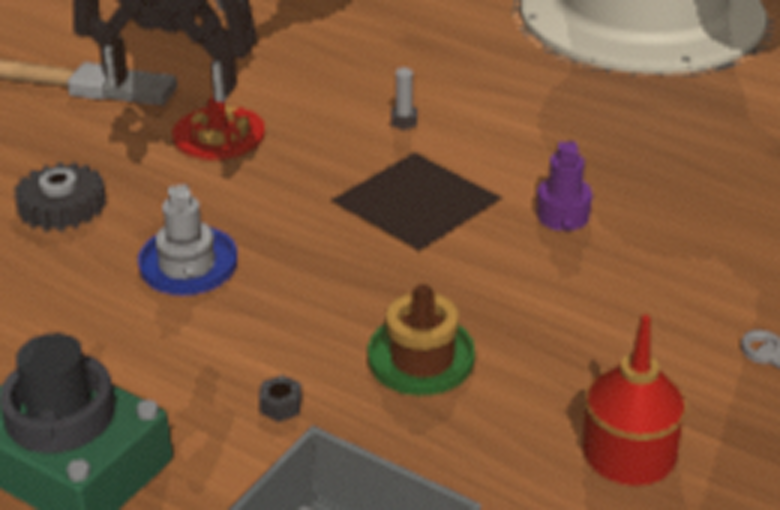

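View pics/c32b.png

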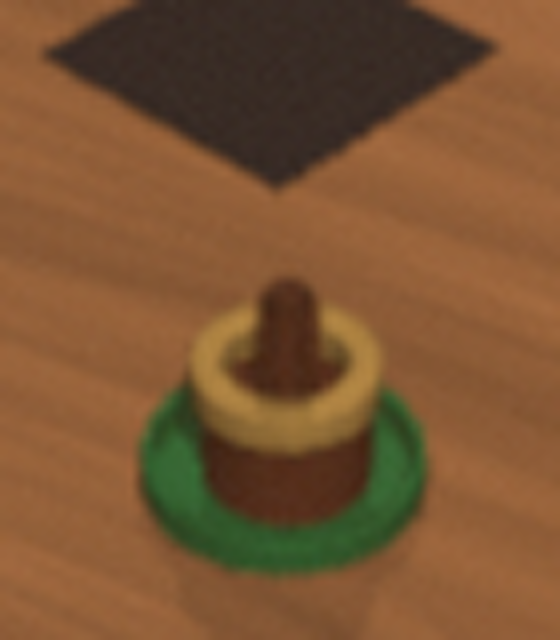

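View pics/top32.png

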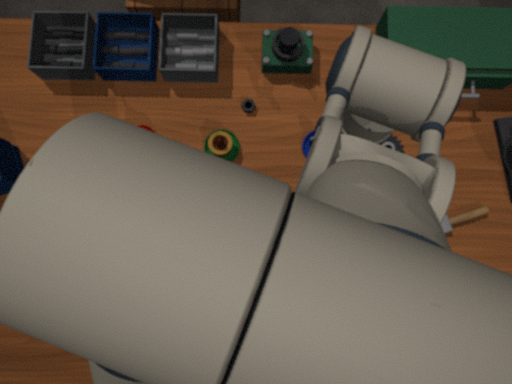

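```bash
python3 - <<'E'
from h import *
T=load("top",32);S=load("scene",32)
p=ctr(T,"brass",(205,130,240,162));q=ctr(S,"brass",(255,220,290,250))
x,e=tri(T,p,S,q);print(p,q,(x*1e3).round(1),e*1e3, onz(T,*p,.046)*1e3)
S0=load("scene"); 
for n,r in [("red",(320,245,362,295)),("black",(130,175,168,210))]:
    print(n,ctr(S0,n,r),ctr(S,n,r))
print(env.finish_job())
E
```

```text
[219.70658875 142.3838501 ] [270.54605103 236.60334778] [630.2 102.8  39.2] 1.2129637275393759 [628.7757102  101.72748401  46.        ]
red [341.66293335 263.04232788] [341.75045776 263.21066284]
black [149.5645752  195.23187256] [149.66369629 195.17477417]
the job is handed in; nothing more can be done
None
```

The changeover was done in the order asked, and I handed the job in at about 35 s, with the arm raised, the gripper open and touching nothing. The hand-in gives no verdict.

1. I lifted the red-marked ring off the stub and laid it over the red scrap post.
2. I parked the chrome adapter upright on the black mat.
3. I stood the stub in the green cup, then the adapter in the blue cup.
4. I slipped the clean ring over the stub's splined end onto the shoulder.

**Last checks:**
- **Clean ring:** the close picture shows it lying flat on the shoulder with the splined end through it. Measured from both cameras, its centre was at (630, 103) mm and 39 mm high; the text gives 40 mm.
- **Other parts:** the adapter stands upright in the blue cup, and the red-marked ring lies on the post's disc around the pin.
- **Left alone:** the tin and gear moved no more than 0.2 pixel between the first and last pictures. The purple look-alike looked unmoved.
- **Force:** the highest wrist reading I saw was about 14 N, while the gripper was closing. It is read only at the end of each move.

**What disagreed:**
- **Two-view heights:** for the cups, post disc and new ring, the heights came out about 5–7 mm low. The scene camera sits about 1–1.5 pixels off. I took positions mainly from the top camera and checked them against the gripper in the scene view.
- **Gripper opening:** it read about 2–4 mm less than the true diameters.

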